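Right the toppled cameras, load their packs, start the charger

ROBOT

A 6-joint arm with a two-finger parallel gripper is mounted at the origin on the work surface. World frame = base frame: x ahead of the robot, y to its left, z up, the work surface at z = 0. Lengths are in m, angles in rad, forces in N, time in s.
With the tool pointing down it reaches from about 0.225 to 0.875 m from the base axis. Payload 3.4 kg.
Tool frame: the origin (TCP) lies on the mounting face of the last link; the fingertips stand 173 mm ahead of it and the grasp point (between the pads) lies 155 mm ahead of it; z points along the fingers, y is the line along which they close (so a half turn about z gives the same grasp; the last joint's range is limited). The gripper opens to 85 mm and grips with 20 to 120 N. Pads are 22 mm wide; open, the fingers measure 114 mm over their backs; the gripper's body (76 mm by 85 mm) begins 54 mm behind the grasp point. The pads swing forward as they close: fully open they stand 13 mm farther back than shut.
Start: joints at [1.038, 0.276, 1.505, -0, 1.361, -0.121], TCP at [0.23, 0.527, 0.405] pointing down, gripper open.
Joint ranges: [-2.89, 2.89], [-0.75, 2.08], [0.22, 2.7], [-1.18, 4.32], [0.11, 2.71], [-2.7, 2.7]. Speed limits (rad/s): [2.57, 2.57, 3.14, 3.14, 3.14, 3.14].

INTERFACE

Orientations are given as a unit quaternion [w, x, y, z].
In Python, from rig import manip gives the robot as it stands.
- The arm moves only by the tool carry_out, never from a script. Its arguments are lists of equal length, an entry for each row: "linear": the shift along the world's x, y, z each as a share of 500 mm, from -1 to 1, a list of three; "angular": the turn, a rotation vector about the world's x, y, z each as a share of 0.08 rad, from -1 to 1, a list of three; "hand": the opening, from 0 (shut) to 1 (fully open). In form: {"linear": [[x, y, z], ...], "angular": [[rx, ry, rz], ...], "hand": [hand, ...]}. A call has 1 to 8 rows; each row shifts and turns the commanded pose from where the row before left it; what a row does not reach is not made up. A row lasts 1/12 s, in which the tool goes at most 41.7 mm and 7.16 degrees, less where a joint would pass 70% of its speed; a pose out of reach is approached as far as the arm can. A call with a number of a shift or a turn outside -1 to 1 is refused whole. A call with a gripper value outside its range is refused whole. The fingers move at their own pace and stop on an object; "force" is the grip in N (left out, the last holds). Time passes only in rows, so rows that do not move let the fingers close. It gives the time, the measured TCP pose, the force, the opening and the grip force at its end, in the units of the state.
- manip.get_state(): the state, without advancing time (a new reading comes with each control period).
- manip.get_image(name): name is "side" or "top" or "wrist"; returns the picture (400x640x3 uint8, red, green, blue); there is no depth.
- manip.camera_params(name): a dict with "fx", "fy", "cx", "cy" (pixels), "view" (4x4, takes a point from world to camera coordinates); the wrist camera has in their place "hand_eye" (4x4, takes a point from camera to tool coordinates, whose origin is the TCP and whose axes are the flange's). Camera axes: x right, y down, z forward; pixel columns grow to the right and rows downward; lengths in m; the calibration is good to about 2 mm. A picture is of the moment at which its call begins: read the wrist's pose just before it. camera_params takes no time and is no camera call.
- manip.sign_off(): hands the job in; it is judged then, once.
The state is a dict: "clock": time; "qpos": joint angles; "qd": joint speeds; "effort": joint torques, N m; "position": TCP position; "ee_rot": TCP orientation; "contact_force": force on the tool from outside, world axes, zero at the start; "moment": the same for the moment, N m; "width": finger opening in m; "gripper_force": force on a finger pad.
Only numpy, scipy, OpenCV 4.12 (cv2) and the standard library are available. Lean on these libraries where they do the work, as an engineer would, in place of code of your own. Each camera call takes 0.05 s, during which the arm holds its last target. There are 200 camera calls.

TASK

Some dome cameras have toppled in the staging lane: first stand every one of them upright on the blue mat again, with all the cameras left standing in the lane, dome up. Then load the battery packs from the pocket tray fully into the charger bays of their own colour, red (one pip) first, then yellow, then green, skipping any pack that is missing, and finally press the blue start button. Leave the screwdriver and the spool alone.

Things in the scene. Friction and masses are not known exactly. Their poses are not given: they have to be found in the camera images.
- lane: fixed staging lane: blue mat 166 mm wide (x) and 560 mm long (y), 3 mm thick, between two aluminium rails 8 mm thick and 10 mm high along its long sides (rail centres at x = -87 and +87 mm). Origin on the bench top at the lane's centre, z up, y along the lane. Cameras start about 112 mm apart
- cam_a: dome camera 102 mm tall: white square housing 48 x 48 mm, 8 mm grey collar (48 mm dia), black dome; 0.19 to 0.33 kg. Origin on its axis at mid height (51 mm from foot and from dome tip); z from foot to dome, x and y square to the flat sides, which reach from 51 mm below to 18 mm above the origin. Starts lying across the lane, dome either way; None if absent
- cam_b: dome camera 102 mm tall: white square housing 48 x 48 mm, 8 mm grey collar (48 mm dia), black dome; 0.19 to 0.33 kg. Origin on its axis at mid height (51 mm from foot and from dome tip); z from foot to dome, x and y square to the flat sides, which reach from 51 mm below to 18 mm above the origin. Starts lying across the lane, dome either way; None if absent
- cam_c: dome camera 102 mm tall: white square housing 48 x 48 mm, 8 mm grey collar (48 mm dia), black dome; 0.19 to 0.33 kg. Origin on its axis at mid height (51 mm from foot and from dome tip); z from foot to dome, x and y square to the flat sides, which reach from 51 mm below to 18 mm above the origin. Starts lying across the lane, dome either way; None if absent
- cam_d: dome camera 102 mm tall: white square housing 48 x 48 mm, 8 mm grey collar (48 mm dia), black dome; 0.19 to 0.33 kg. Origin on its axis at mid height (51 mm from foot and from dome tip); z from foot to dome, x and y square to the flat sides, which reach from 51 mm below to 18 mm above the origin. Starts standing in the lane.
- cam_e: dome camera 102 mm tall: white square housing 48 x 48 mm, 8 mm grey collar (48 mm dia), black dome; 0.19 to 0.33 kg. Origin on its axis at mid height (51 mm from foot and from dome tip); z from foot to dome, x and y square to the flat sides, which reach from 51 mm below to 18 mm above the origin. Starts standing in the lane.
- pack_red: battery pack 26 x 26 x 66 mm, 90 g, white with a red upper part 27 mm high; origin at the centre of its underside, z up to the coloured end, x and y square to its sides. Starts upright in one of the tray's pockets, about 41 mm standing clear. None from the start if absent
- charger_hole0 (a point): centre of the mouth of charger bay 1, marked in red with 1 white pip; square bay 31 x 31 mm, 25 mm deep, chamfered rim, level with the charger's top (32 mm above the bench); axes as charger
- pack_yellow: battery pack 26 x 26 x 66 mm, 90 g, white with a yellow upper part 27 mm high; origin at the centre of its underside, z up to the coloured end, x and y square to its sides. Starts upright in one of the tray's pockets, about 41 mm standing clear. None from the start if absent
- charger_hole1 (a point): centre of the mouth of charger bay 2, marked in yellow with 2 white pips; square bay 31 x 31 mm, 25 mm deep, chamfered rim, level with the charger's top (32 mm above the bench); axes as charger
- pack_green: battery pack 26 x 26 x 66 mm, 90 g, white with a green upper part 27 mm high; origin at the centre of its underside, z up to the coloured end, x and y square to its sides. Starts upright in one of the tray's pockets, about 41 mm standing clear. None from the start if absent
- charger_hole2 (a point): centre of the mouth of charger bay 3, marked in green with 3 white pips; square bay 31 x 31 mm, 25 mm deep, chamfered rim, level with the charger's top (32 mm above the bench); axes as charger
- charger: fixed black charger block 200 (x) x 70 (y) x 32 mm high beside one end of the lane (either end). Origin at the centre of its underside on the bench. Its bays lie on its x axis at x = -62, -12 and +38 mm; the start button is at x = +80 mm
- start (a joint): start button travel in m: 0 up, 0.006 fully pressed; a spring brings it back; 5 N when fully down; it counts as pressed from 0.004
- start_top (a point): centre of the top face of the round blue start button (28 mm dia) on the charger; pressed straight down
- tray: fixed grey pocket tray 180 (x) x 70 (y) x 32 mm high beside the other end of the lane. Origin at the centre of its underside. Three square pockets 31 x 31 mm, 25 mm deep, at x = -55, 0, +55 mm on its x axis (in a pocket a pack's underside is 7 mm above the bench)
- driver: screwdriver with a red handle, about 0.2 m long, lying on the bench beyond the lane, bystander
- spool: copper-coloured wire spool, 60 mm dia, 45 mm high, bystander; origin at the centre of its underside

How it is judged:
By the outcome, as a careful person would: the job done as asked, in the order asked, and still so for the second after the job is handed in, with the robot touching nothing.
Of cam_a, cam_b, cam_c only 2 to 3 are there at a start; the rules pass over those that are not, and their reading is None.
Of pack_red, pack_yellow, pack_green only 2 to 3 are there at a start; the rules pass over those that are not, and their reading is None.
At some moment in a run one of cam_a, cam_b, cam_c, cam_d, cam_e may be knocked a few centimetres aside while the robot is not near it.
It also fails if it takes over 210 s, if anything falls off the work surface, if the arm or the gripper's body presses on something with over 40 N, if the wrist force passes 120 N, or if a joint passes its speed limit or range.

## Working session

There is one attempt and no reset: what is moved stays moved. The work goes in short steps, Python scripts to look and compute and a tool call to move; the robot and the scene stay as the last step left them, time stands still between calls to the robot, and variables do not carry over. Pictures are saved under pics/ and viewed, at most 14 in all, crops included, and the job is handed in when it is done.

Besides the shell and the picture viewer there is one more tool, called after "Emit:" by a JSON object that holds its "fn" and its "kwargs". carry_out: Moves the arm, as the interface text tells. Its arguments: {"type":"object","properties":{"linear":{"type":"array"},"angular":{"type":"array"},"hand":{"type":"array"},"force":{"type":"number"}},"required":["linear","angular","hand"]}

```bash
mkdir -p pics; ls
cat > h.py <<'E'
import numpy as np, cv2
from rig import manip
from scipy.spatial.transform import Rotation as R
def grab(n,f=None):
    s=manip.get_state(); im=np.array(manip.get_image(n)); p=manip.camera_params(n)
    if f: cv2.imwrite('pics/'+f,cv2.cvtColor(im,cv2.COLOR_RGB2BGR))
    if 'view' in p: c2w=np.linalg.inv(np.array(p['view']))
    else:
        q=s['ee_rot']; T=np.eye(4); T[:3,:3]=R.from_quat([q[1],q[2],q[3],q[0]]).as_matrix(); T[:3,3]=s['position']
        c2w=T@np.array(p['hand_eye'])
    return im,p,c2w
def ray(u,v,p,c2w):
    d=c2w[:3,:3]@np.array([(u-p['cx'])/p['fx'],(v-p['cy'])/p['fy'],1.]); return c2w[:3,3],d/np.linalg.norm(d)
def onz(u,v,z,p,c2w):
    o,d=ray(u,v,p,c2w); return o+d*(z-o[2])/d[2]
def proj(P,p,c2w):
    q=np.linalg.inv(c2w)@np.append(P,1); return p['fx']*q[0]/q[2]+p['cx'],p['fy']*q[1]/q[2]+p['cy']
E
python3 - <<'E'
from h import *
for n in ('top','side'):
    im,p,c=grab(n,n+'0.png'); print(n,p['fx'],p['cx'],p['cy'],c.round(3).tolist())
s=manip.get_state(); print(s)
print(manip.camera_params('wrist'))
E
```

```text
pics
top 463.86062649395456 313.30112672267404 200.63342847938793 [[0.01, -0.986, 0.167, 0.353], [-1.0, -0.007, 0.015, 0.004], [-0.014, -0.167, -0.986, 1.174], [0.0, 0.0, 0.0, 1.0]]
side 484.2745056158863 329.0061098845041 214.76887864043442 [[-0.997, -0.046, 0.066, 0.488], [-0.079, 0.705, -0.705, 0.785], [-0.014, -0.708, -0.706, 0.847], [0.0, 0.0, 0.0, 1.0]]
{'clock': 0.1, 'qpos': array([ 1.03800792e+00,  2.76542592e-01,  1.50599710e+00, -3.87948407e-05,
        1.36073411e+00, -1.20989861e-01]), 'qd': array([-0.00094461,  0.00025476, -0.00424653, -0.00097724,  0.00139112,
        0.00109676]), 'effort': array([ 1.66685462e-03, -4.17700052e+01, -2.46403974e+01, -1.32833343e-04,
        5.73242680e-03, -2.49722768e-05]), 'position': array([0.2300584 , 0.52676527, 0.40392356]), 'ee_rot': array([-2.51944470e-04,  2.04443473e-01,  9.78878011e-01, -8.02154517e-04]), 'contact_force': array([-0.61188577,  0.12097966, -0.14491392]), 'moment': array([ 0.04520192, -0.01612111, -0.03683198]), 'gripper_force': 0.0, 'width': 0.08535053343847543}
{'fx': 276.5008196744052, 'fy': 276.5008196744052, 'cx': 316.9730130417206, 'cy': 203.80764963770346, 'hand_eye': array([[ 2.89827013e-04, -9.46075824e-01, -3.23945135e-01,
         8.23990654e-02],
       [ 9.99999958e-01,  2.64016267e-04,  1.23624619e-04,
         1.25679350e-04],
       [-3.14314784e-05, -3.23945157e-01,  9.46075861e-01,
         3.17648824e-02],
       [ 0.00000000e+00,  0.00000000e+00,  0.00000000e+00,
         1.00000000e+00]])}
```

View pics/top0.png

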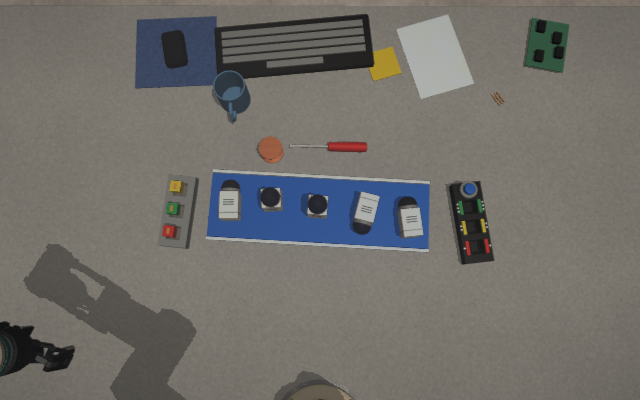

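View pics/side0.png

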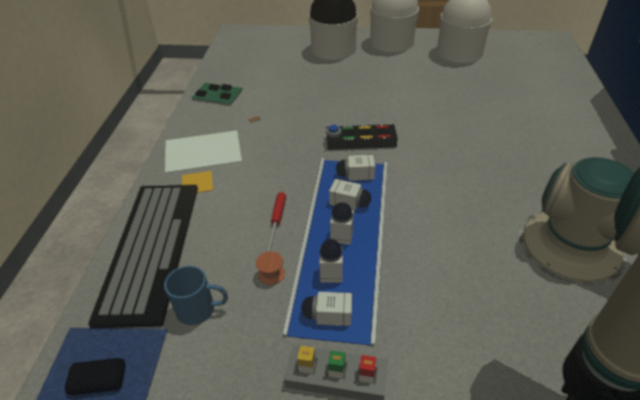

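The top view shows all three packs in the tray on the left: yellow (176,186), green (173,209), red (169,231). Three cameras are lying at (229,203) dome +x, (366,211) dome −x and (410,218) dome +x. Two stand at (271,197) and (318,205). The charger is at (471,222), with its button at (469,189).

```bash
cat > seg.py <<'E'
from h import *
def measure(im,p,c,verbose=True):
    hsv=cv2.cvtColor(im,cv2.COLOR_RGB2HSV); H,S,V=cv2.split(hsv)
    def comps(m,z,amin,name,roi=(140,150,500,270)):
        mm=np.zeros_like(m,np.uint8); x0,y0,x1,y1=roi; mm[y0:y1,x0:x1]=m[y0:y1,x0:x1].astype(np.uint8)*255
        cs,_=cv2.findContours(mm,cv2.RETR_EXTERNAL,cv2.CHAIN_APPROX_NONE)
        for k in cs:
            if cv2.contourArea(k)<amin: continue
            P=np.array([onz(u,v,z,p,c)[:2] for u,v in k[:,0]])*1000
            (cx,cy),(w,h),a=cv2.minAreaRect(P.astype(np.float32))
            if w<h: w,h,a=h,w,a+90
            (u,v),_,_=cv2.minAreaRect(k)
            print(name,'px',(round(u),round(v)),'ctr',(round(cx,1),round(cy,1)),'size',(round(w),round(h)),'longaxis deg',round(a%180,1))
    comps((H>105)&(H<125)&(S>150),0.003,2000,'mat')
    comps((S<60)&(V>125),0.051,120,'white')
    for n,m in (('yel',(H>18)&(H<32)),('grn',(H>45)&(H<80)),('red',(H<6)|(H>174))):
        comps(m&(S>130)&(V>70),0.073,12,n+'@73')
        comps(m&(S>130)&(V>70),0.032,12,n+'@32')
    comps((V<45),0.032,300,'dark32')
    comps((V<45),0.1,60,'dark100')
    comps((H>100)&(H<125)&(S>120),0.036,20,'blue36',(450,170,500,205))
E
python3 - <<'E'
from seg import *
im,p,c=grab('top'); measure(im,p,c)
cv2.imwrite('pics/crop1.png',cv2.cvtColor(cv2.resize(im[150:280,150:350],None,fx=4,fy=4,interpolation=2),cv2.COLOR_RGB2BGR))
E
```

```text
mat px (319, 210) ctr (527.5, 9.5) size (557, 163) longaxis deg 87.2
white px (299, 246) ctr (432.4, 56.2) size (764, 111) longaxis deg 90.5
white px (412, 222) ctr (493.6, -217.9) size (68, 46) longaxis deg 6.8
white px (367, 207) ctr (529.6, -110.1) size (68, 47) longaxis deg 165.5
white px (228, 204) ctr (533.3, 231.0) size (66, 44) longaxis deg 2.1
white px (156, 191) ctr (564.7, 411.3) size (84, 60) longaxis deg 52.9
white px (486, 181) ctr (596.2, -402.8) size (132, 71) longaxis deg 30.8
white px (455, 161) ctr (645.1, -328.5) size (75, 64) longaxis deg 46.9
white px (398, 157) ctr (655.2, -187.8) size (60, 51) longaxis deg 148.9
white px (321, 164) ctr (636.8, 4.1) size (539, 71) longaxis deg 87.2
yel@73 px (464, 227) ctr (477.5, -338.0) size (31, 9) longaxis deg 4.6
yel@73 px (483, 225) ctr (483.5, -382.1) size (33, 10) longaxis deg 7.3
yel@73 px (176, 186) ctr (572.5, 355.2) size (31, 28) longaxis deg 83.2
yel@32 px (464, 227) ctr (482.1, -350.7) size (33, 10) longaxis deg 4.6
yel@32 px (483, 225) ctr (488.3, -396.5) size (35, 10) longaxis deg 7.3
yel@32 px (176, 186) ctr (5
[... 496 characters left out ...]
 (464.3, 365.8) size (30, 27) longaxis deg 85.5
red@73 px (347, 150) ctr (664.5, -60.4) size (88, 3) longaxis deg 90.3
red@32 px (467, 248) ctr (433.0, -356.1) size (33, 10) longaxis deg 6.9
red@32 px (486, 246) ctr (438.3, -402.7) size (33, 10) longaxis deg 6.5
red@32 px (169, 231) ctr (468.5, 379.3) size (31, 28) longaxis deg 85.5
red@32 px (347, 150) ctr (676.1, -62.8) size (91, 3) longaxis deg 90.3
dark32 px (471, 222) ctr (496.8, -366.2) size (198, 76) longaxis deg 7.1
dark100 px (406, 201) ctr (536.3, -197.1) size (39, 18) longaxis deg 101.1
dark100 px (471, 222) ctr (488.3, -344.1) size (186, 71) longaxis deg 7.1
blue36 px (469, 188) ctr (579.2, -365.5) size (25, 23) longaxis deg 90.4
```

Emit:
{"fn": "carry_out", "kwargs": {"linear": [[0.0473,-0.037,-0.0151],[0.0473,-0.037,-0.0151],[0.0473,-0.037,-0.0151],[0.0473,-0.037,-0.0151],[0.0473,-0.037,-0.0151],[0.0473,-0.037,-0.0151],[0.0473,-0.037,-0.0151],[0.0473,-0.037,-0.0151]], "angular": [[0,0,0.7],[0,0,0.7],[0,0,0.7],[0,0,0.7],[0,0,0.7],[0,0,0.7],[0,0,0.7],[0,0,0.7]], "hand": [1,1,1,1,1,1,1,1], "force": 40}}

```text
clock: 0.82
position: [0.4202, 0.3778, 0.3437]
ee_rot: [-0.0, -0.019, 1.0, -0.0]
contact_force: [-0.3, 0.5, 0.3]
width: 0.0854
gripper_force: 0.0
```

```bash
cat > st.py <<'E'
from h import *
import json
s=manip.get_state(); q=s['ee_rot']; M=R.from_quat([q[1],q[2],q[3],q[0]]).as_matrix()
g=s['position']+M[:,2]*.155
print('t',round(s['clock'],2),'q',s['qpos'].round(3).tolist(),'tcp',(s['position']*1000).round(1).tolist(),'grasp',(g*1000).round(1).tolist())
print('toolz',M[:,2].round(3).tolist(),'tooly',M[:,1].round(3).tolist(),'F',s['contact_force'].round(1).tolist(),'w',round(s['width']*1000,1),'gf',round(s['gripper_force'],1))
open('log.jsonl','a').write(json.dumps([s['qpos'].tolist(),s['position'].tolist(),M.tolist()])+'\n')
E
python3 st.py
```

```text
t 0.82 q [0.609, 0.302, 1.625, 0.0, 1.216, -1.001] tcp [420.2, 377.8, 343.7] grasp [420.2, 377.8, 188.7]
toolz [-0.0, -0.0, -1.0] tooly [-0.039, 0.999, -0.0] F [-0.3, 0.5, 0.3] w 85.4 gf 0.0
```

Emit:
{"fn": "carry_out", "kwargs": {"linear": [[0.0473,-0.037,-0.0151],[0.0473,-0.037,-0.0151],[0.0473,-0.037,-0.0151],[0.0473,-0.037,-0.0151],[0.0473,-0.037,-0.0151],[0.0473,-0.037,-0.0151],[0.0473,-0.037,-0.0151],[0.0473,-0.037,-0.0151]], "angular": [[-0.03,0.818,0],[-0.03,0.818,0],[-0.03,0.818,0],[-0.03,0.818,0],[-0.03,0.818,0],[-0.03,0.818,0],[-0.03,0.818,0],[-0.03,0.818,0]], "hand": [1,1,1,1,1,1,1,1]}}

```text
clock: 1.48
position: [0.6097, 0.2298, 0.2833]
ee_rot: [-0.26, -0.017, 0.965, -0.005]
contact_force: [-0.2, 0.9, 0.0]
width: 0.0853
gripper_force: 0.0
```

```bash
python3 st.py
```

```text
t 1.48 q [0.226, 0.619, 1.302, 0.097, 1.739, -1.39] tcp [609.7, 229.8, 283.3] grasp [531.8, 227.0, 149.3]
toolz [-0.503, -0.018, -0.864] tooly [-0.036, 0.999, 0.0] F [-0.2, 0.9, 0.0] w 85.3 gf 0.0
```

Emit:
{"fn": "carry_out", "kwargs": {"linear": [[0.0006,0.0016,-0.0475],[0.0006,0.0016,-0.0475],[0.0006,0.0016,-0.0475],[0.0006,0.0016,-0.0475],[0.0006,0.0016,-0.0475],[0,0,0],[0,0,0],[0,0,0]], "angular": [[0,0,0],[0,0,0],[0,0,0],[0,0,0],[0,0,0],[0,0,0],[0,0,0],[0,0,0]], "hand": [1,1,1,1,1,0,0,0]}}

```text
clock: 2.15
position: [0.6104, 0.235, 0.1661]
ee_rot: [-0.259, -0.018, 0.966, -0.005]
contact_force: [1.9, -1.8, 3.4]
width: 0.0514
gripper_force: 3.5
```

Emit:
{"fn": "carry_out", "kwargs": {"linear": [[0,0,0],[0,0,0],[0,0,0],[0,0,0],[0,0,0],[0,0,0],[0,0,0],[0,0,0]], "angular": [[0,0,0],[0,0,0],[0,0,0],[0,0,0],[0,0,0],[0,0,0],[0,0,0],[0,0,0]], "hand": [0,0,0,0,0,0,0,0]}}

```text
clock: 2.82
position: [0.6109, 0.2351, 0.1667]
ee_rot: [-0.257, -0.018, 0.966, -0.004]
contact_force: [2.9, 0.7, 6.3]
width: 0.0477
gripper_force: 43.3
```

```bash
python3 st.py
```

```text
t 2.82 q [0.232, 0.725, 1.408, 0.098, 1.521, -1.405] tcp [610.9, 235.1, 166.7] grasp [533.9, 232.4, 32.2]
toolz [-0.497, -0.017, -0.867] tooly [-0.036, 0.999, 0.001] F [2.9, 0.7, 6.3] w 47.7 gf 43.3
```

Emit:
{"fn": "carry_out", "kwargs": {"linear": [[0,0,0.08],[0,0,0.08],[0,0,0.08],[0,0,0.08],[-0.02,0,-0.007],[-0.02,0,-0.007],[-0.02,0,-0.007],[-0.02,0,-0.007]], "angular": [[0,0,0],[0,0,0],[0,0,0],[0,0,0],[0.036,-0.981,0],[0.036,-0.981,0],[0.036,-0.981,0],[0.036,-0.981,0]], "hand": [0,0,0,0,0,0,0,0]}}

```text
clock: 3.48
position: [0.569, 0.2348, 0.3105]
ee_rot: [-0.104, -0.018, 0.994, -0.002]
contact_force: [-0.7, -0.2, -3.2]
width: 0.0477
gripper_force: 42.6
```

```bash
python3 st.py
```

```text
t 3.48 q [0.264, 0.454, 1.477, 0.047, 1.413, -1.355] tcp [569.0, 234.8, 310.5] grasp [537.0, 233.6, 158.9]
toolz [-0.206, -0.008, -0.978] tooly [-0.036, 0.999, -0.0] F [-0.7, -0.2, -3.2] w 47.7 gf 42.6
```

Emit:
{"fn": "carry_out", "kwargs": {"linear": [[-0.02,0,-0.007],[-0.02,0,-0.007],[-0.02,0,-0.007],[-0.02,0,-0.007],[-0.02,0,-0.007],[-0.02,0,-0.007],[-0.02,0,-0.007],[-0.02,0,-0.007]], "angular": [[0.036,-0.981,0],[0.036,-0.981,0],[0.036,-0.981,0],[0.036,-0.981,0],[0.036,-0.981,0],[0.036,-0.981,0],[0.036,-0.981,0],[0.036,-0.981,0]], "hand": [0,0,0,0,0,0,0,0]}}

```text
clock: 4.15
position: [0.488, 0.2345, 0.2821]
ee_rot: [0.207, -0.018, 0.978, 0.004]
contact_force: [0.8, -1.7, -2.7]
width: 0.0476
gripper_force: 42.6
```

```bash
python3 st.py
```

```text
t 4.15 q [0.366, 0.249, 1.93, -0.244, 0.578, -1.062] tcp [488.0, 234.5, 282.1] grasp [550.8, 236.7, 140.4]
toolz [0.406, 0.014, -0.914] tooly [-0.036, 0.999, -0.0] F [0.8, -1.7, -2.7] w 47.6 gf 42.6
```

Emit:
{"fn": "carry_out", "kwargs": {"linear": [[-0.02,0,-0.007],[-0.02,0,-0.007],[-0.02,0,-0.007],[-0.02,0,-0.007],[-0.02,0,-0.007],[-0.02,0,-0.007],[-0.02,0,-0.007],[-0.02,0,-0.007]], "angular": [[0.036,-0.981,0],[0.036,-0.981,0],[0.036,-0.981,0],[0.036,-0.981,0],[0.036,-0.981,0],[0.036,-0.981,0],[0.036,-0.981,0],[0.036,-0.981,0]], "hand": [0,0,0,0,0,0,0,0]}}

```text
clock: 4.82
position: [0.444, 0.2328, 0.3312]
ee_rot: [0.405, -0.013, 0.914, 0.002]
contact_force: [0.2, 0.3, -1.4]
width: 0.0478
gripper_force: 42.7
```

```bash
python3 st.py
```

```text
t 4.82 q [0.466, 0.119, 2.1, -1.176, 0.354, -0.114] tcp [444.0, 232.8, 331.2] grasp [558.7, 235.1, 227.0]
toolz [0.74, 0.015, -0.672] tooly [-0.025, 1.0, -0.006] F [0.2, 0.3, -1.4] w 47.8 gf 42.7
```

```bash
cat > kin.py <<'E'
from h import *
import json
from scipy.optimize import least_squares
ry=lambda a:R.from_euler('y',a).as_matrix(); rz=lambda a:R.from_euler('z',a).as_matrix()
D=[json.loads(l) for l in open('log.jsonl')]
D.append([[1.038008,.276543,1.505997,0,1.360734,-.12099],[.2300584,.52676527,.40392356],R.from_quat([.204443,.978878,-.000802,-.000252]).as_matrix().tolist()])
def fk(q,k):
    a1,d1,lat,L2,e2,L3,L6,latw,l6y,psi=k
    A=rz(q[0]); B=A@ry(q[1]); C=B@ry(q[2]); W=C@rz(q[3]); E=W@ry(q[4])
    p=A@[a1,lat,d1]+B@[0,0,L2]+C@[e2,0,L3]+W@[0,latw,0]+E@[l6y,0,L6]
    return p,E@rz(q[5])@rz(psi)
def res(k):
    o=[]
    for q,t,M in D:
        p,Ro=fk(q,k); o+=list((p-t)*10)+list((Ro-np.array(M)).ravel())
    return np.array(o+list(np.array(k[:9])*1e-3))
def fit():
    best=None
    for psi in (0,np.pi/2,np.pi,-np.pi/2):
        r=least_squares(res,[0,.2,.07,.35,.05,.35,.1,0,0,psi])
        if best is None or r.cost<best.cost: best=r
    return best
if __name__=='__main__':
    b=fit(); print(b.cost,b.x.round(4)); 
    print([ (1000*(fk(q,b.x)[0]-t)).round(1).tolist() for q,t,M in D])
    np.save('k.npy',b.x)
E
python3 kin.py
```

```text
3.224826829495235e-07 [-0.      0.1368  0.0694  0.6297  0.0604  0.4211  0.1911 -0.     -0.
  1.5708]
[[0.0, -0.0, 0.0], [0.0, -0.0, -0.0], [0.0, -0.0, -0.0], [0.0, -0.0, 0.0], [0.0, -0.0, 0.0], [0.0, -0.0, 0.0], [-0.0, 0.0, 0.0]]
```

```bash
cat > ik.py <<'E'
from kin import *
k=np.load('k.npy')
lo=np.array([-2.89,-.75,.22,-1.18,.11,-2.7])+.03; hi=np.array([2.89,2.08,2.7,4.32,2.71,2.7])-.03
def tool(h,beta,s=1):  # h heading of tool z (deg), beta below horizontal
    h,b=np.radians([h,beta]); z=np.array([np.cos(b)*np.cos(h),np.cos(b)*np.sin(h),-np.sin(b)])
    y=s*np.array([-np.sin(h),np.cos(h),0]); return np.c_[np.cross(y,z),y,z]
def ik(g,M,q0s):
    p=np.array(g)-.155*M[:,2]; out=[]
    for q0 in q0s:
        f=lambda q:(lambda a:np.r_[(a[0]-p)*5,(a[1]-M).ravel()])(fk(q,k))
        r=least_squares(f,np.clip(q0,lo+1e-3,hi-1e-3),bounds=(lo,hi),xtol=1e-12,ftol=1e-12)
        if r.cost<1e-7 and not any(np.allclose(r.x,o,atol=.02) for o in out): out.append(r.x)
    return out
E
python3 - <<'E'
from ik import *
now=np.array([0.466, 0.119, 2.1, -1.176, 0.354, -0.114])
seeds=[now]+[np.array([.3,.3,2.0,a,b,c]) for a in (0,1.5,3) for b in (.3,1.) for c in (-2,0,2)]
for s in (1,-1):
  for h in range(-60,181,20):
    for z in (.039,):
        r=ik([.545,.24,z],tool(h,30,s),seeds)
        if r: print(s,h,[x.round(2).tolist() for x in r])
E
```

```text
1 -60 [[0.79, 0.77, 1.75, -1.05, 1.29, 0.95]]
1 0 [[0.57, 0.66, 2.46, 3.72, 1.03, 1.55]]
1 20 [[0.25, 0.69, 2.58, 3.04, 1.17, 1.56]]
1 40 [[-0.07, 0.67, 2.52, 2.39, 1.08, 1.53]]
1 60 [[-0.23, 0.65, 2.33, 1.77, 1.01, 1.75]]
1 80 [[-0.25, 0.68, 2.09, 1.3, 1.11, 1.98]]
1 100 [[-0.21, 0.74, 1.85, 0.98, 1.31, 2.1]]
1 120 [[-0.13, 0.82, 1.6, 0.76, 1.54, 2.12]]
1 140 [[-0.03, 0.89, 1.38, 0.58, 1.77, 2.07]]
1 160 [[0.08, 0.97, 1.19, 0.4, 1.96, 1.96]]
1 180 [[0.2, 1.02, 1.06, 0.2, 2.1, 1.77]]
-1 -60 [[0.79, 0.77, 1.75, -1.05, 1.29, -2.19]]
-1 0 [[0.57, 0.66, 2.46, 3.72, 1.03, -1.59]]
-1 20 [[0.25, 0.69, 2.58, 3.04, 1.17, -1.58]]
-1 40 [[-0.07, 0.67, 2.52, 2.39, 1.08, -1.61]]
-1 60 [[-0.23, 0.65, 2.33, 1.77, 1.01, -1.39]]
-1 80 [[-0.25, 0.68, 2.09, 1.3, 1.11, -1.16]]
-1 100 [[-0.21, 0.74, 1.85, 0.98, 1.31, -1.04]]
-1 120 [[-0.13, 0.82, 1.6, 0.76, 1.54, -1.02]]
-1 140 [[-0.03, 0.89, 1.38, 0.58, 1.77, -1.07]]
-1 160 [[0.08, 0.97, 1.19, 0.4, 1.96, -1.19]]
-1 180 [[0.2, 1.02, 1.06, 0.2, 2.1, -1.37]]
```

```bash
cat > plan.py <<'E'
from ik import *
def sim(rows,q=None,g0=None,every=8):
    """rows: list of (n,(lx,ly,lz),(ax,ay,az)) in shares; reports pose along the way"""
    s=manip.get_state(); q=np.array(s['qpos']) if q is None else q
    p,M=fk(q,k); worst=9; i=0
    for n,l,a in rows:
        dr=R.from_rotvec(np.array(a)*.08).as_matrix(); v=0;mg=9
        for _ in range(n):
            p=p+np.array(l)*.5; M=dr@M
            f=lambda x:(lambda A:np.r_[(A[0]-p)*5,(A[1]-M).ravel()])(fk(x,k))
            r=least_squares(f,np.clip(q,lo,hi),bounds=(lo-.001,hi+.001)); v=max(v,np.abs(r.x-q).max()*12); q=r.x
            if r.cost>1e-6: print('  unreach row',i,r.cost); break
            mg=min(mg,(q-lo).min(),(hi-q).min()); i+=1
        print('seg',n,'tcp',(p*1000).round(0).tolist(),'grasp',((p+.155*M[:,2])*1000).round(1).tolist(),'z',M[:,2].round(2).tolist(),'y',M[:,1].round(2).tolist(),'vmax',round(v,2),'margin',round(mg,2),'q',q.round(2).tolist())
    return q
E
python3 - <<'E'
from plan import *
# back to down, yaw 165, pitch
c,s=np.cos(np.radians(165)),np.sin(np.radians(165))
sim([(8,(.015,0,0),(0,.97,0)),(36,(.001,0,0),(0,0,1)),])
print()
# pitch about axis giving increase of elevation at heading 165: axis = -(tooly)
h=np.radians(165); ax=np.array([-np.sin(h),np.cos(h),0])
sim([(10,(.02,0,0),(0,.99,0)),(36,(.0,0,0),(0,0,1)),(14,(.0186,0,-.012),tuple(-ax*.95))])
E
```

```text
seg 8 tcp [504.0, 233.0, 331.0] grasp [536.7, 235.1, 179.7] z [0.21, 0.01, -0.98] y [-0.02, 1.0, 0.01] vmax 3.69 margin 0.24 q [0.33, 0.25, 1.75, -0.07, 0.94, -1.23]
  unreach row 23 0.0016895338605612607
seg 36 tcp [512.0, 233.0, 331.0] grasp [519.2, 264.8, 179.7] z [0.05, 0.21, -0.98] y [-0.96, 0.26, 0.01] vmax 1.18 margin 0.02 q [0.26, 0.28, 1.7, 0.19, 1.07, -2.67]

seg 10 tcp [544.0, 233.0, 331.0] grasp [550.4, 235.1, 176.4] z [0.04, 0.01, -1.0] y [-0.02, 1.0, 0.01] vmax 3.82 margin 0.24 q [0.29, 0.34, 1.6, 0.0, 1.16, -1.31]
  unreach row 26 0.00036639840047464133
seg 36 tcp [544.0, 233.0, 331.0] grasp [543.2, 239.6, 176.4] z [-0.01, 0.04, -1.0] y [-0.98, 0.19, 0.01] vmax 0.99 margin 0.05 q [0.28, 0.35, 1.59, 0.04, 1.2, -2.67]
  unreach row 26 0.001632401657793571
seg 14 tcp [553.0, 233.0, 325.0] grasp [541.1, 242.6, 171.0] z [-0.08, 0.06, -0.99] y [-0.98, 0.19, 0.09] vmax 0.84 margin 9 q [0.27, 0.38, 1.55, 0.06, 1.27, -2.67]
```

Run:
```python
from plan import *
h=np.radians(-165); ax=np.array([-np.sin(h),np.cos(h),0])
print(-ax*.95)
sim([(4,(.02,0,0),(0,.8,0)),(8,(.016,0,0),(0,.8,0)),(36,(.0,0,0),(0,0,-1)),(14,(.0222,.005,-.012),tuple(-ax*.95))])
```

```text
[-0.24587809  0.91762953 -0.        ]
seg 4 tcp [484.0, 233.0, 331.0] grasp [568.6, 235.1, 201.4] z [0.55, 0.01, -0.84] y [-0.03, 1.0, 0.0] vmax 3.19 margin 0.23 q [0.39, 0.17, 1.93, -0.4, 0.52, -0.92]
seg 8 tcp [548.0, 233.0, 331.0] grasp [558.1, 235.1, 176.6] z [0.07, 0.01, -1.0] y [-0.02, 1.0, 0.01] vmax 1.18 margin 0.45 q [0.29, 0.34, 1.61, -0.0, 1.13, -1.3]
seg 36 tcp [548.0, 233.0, 331.0] grasp [538.8, 228.0, 176.6] z [-0.06, -0.03, -1.0] y [0.28, -0.96, 0.01] vmax 1.01 margin 0.99 q [0.29, 0.37, 1.55, -0.01, 1.29, 1.58]
seg 14 tcp [703.0, 268.0, 247.0] grasp [568.7, 229.4, 181.0] z [-0.87, -0.25, -0.43] y [0.28, -0.96, -0.01] vmax 1.05 margin 0.21 q [0.27, 0.99, 0.81, -0.01, 2.47, 1.55]
```

Emit:
{"fn": "carry_out", "kwargs": {"linear": [[0.014,0,0],[0.014,0,0],[0.014,0,0],[0.014,0,0],[0.014,0,0],[0.014,0,0],[0.014,0,0],[0.014,0,0]], "angular": [[0,0.6,0],[0,0.6,0],[0,0.6,0],[0,0.6,0],[0,0.6,0],[0,0.6,0],[0,0.6,0],[0,0.6,0]], "hand": [0,0,0,0,0,0,0,0]}}

```text
clock: 5.48
position: [0.4997, 0.233, 0.3314]
ee_rot: [0.223, -0.012, 0.975, 0.005]
contact_force: [0.2, -0.1, -2.7]
width: 0.048
gripper_force: 42.6
```

Emit:
{"fn": "carry_out", "kwargs": {"linear": [[0.014,0,0],[0.014,0,0],[0.014,0,0],[0.014,0,0],[0.014,0,0],[0.014,0,0],[0.014,0,0],[0.014,0,0]], "angular": [[0,0.6,0],[0,0.6,0],[0,0.6,0],[0,0.6,0],[0,0.6,0],[0,0.6,0],[0,0.6,0],[0,0.6,0]], "hand": [0,0,0,0,0,0,0,0]}}

```text
clock: 6.15
position: [0.5561, 0.2332, 0.3317]
ee_rot: [0.034, -0.011, 0.999, 0.007]
contact_force: [-0.1, -0.1, -2.6]
width: 0.0475
gripper_force: 42.6
```

Emit:
{"fn": "carry_out", "kwargs": {"linear": [[0,0,0],[0,0,0],[0,0,0],[0,0,0],[0,0,0],[0,0,0],[0,0,0],[0,0,0]], "angular": [[0,0,-1],[0,0,-1],[0,0,-1],[0,0,-1],[0,0,-1],[0,0,-1],[0,0,-1],[0,0,-1]], "hand": [0,0,0,0,0,0,0,0]}}

```text
clock: 6.82
position: [0.5558, 0.2333, 0.3316]
ee_rot: [0.036, 0.306, 0.951, -0.005]
contact_force: [-0.2, -0.0, -2.0]
width: 0.0476
gripper_force: 42.5
```

Emit:
{"fn": "carry_out", "kwargs": {"linear": [[0,0,0],[0,0,0],[0,0,0],[0,0,0],[0,0,0],[0,0,0],[0,0,0],[0,0,0]], "angular": [[0,0,-1],[0,0,-1],[0,0,-1],[0,0,-1],[0,0,-1],[0,0,-1],[0,0,-1],[0,0,-1]], "hand": [0,0,0,0,0,0,0,0]}}

```text
clock: 7.48
position: [0.5558, 0.2333, 0.3316]
ee_rot: [0.033, 0.59, 0.807, -0.017]
contact_force: [-0.1, -0.4, -2.5]
width: 0.0473
gripper_force: 42.5
```

Emit:
{"fn": "carry_out", "kwargs": {"linear": [[0,0,0],[0,0,0],[0,0,0],[0,0,0],[0,0,0],[0,0,0],[0,0,0],[0,0,0]], "angular": [[0,0,-1],[0,0,-1],[0,0,-1],[0,0,-1],[0,0,-1],[0,0,-1],[0,0,-1],[0,0,-1]], "hand": [0,0,0,0,0,0,0,0]}}

```text
clock: 8.15
position: [0.5559, 0.2333, 0.3317]
ee_rot: [0.027, 0.814, 0.58, -0.028]
contact_force: [0.1, 0.1, -2.6]
width: 0.0474
gripper_force: 42.5
```

Emit:
{"fn": "carry_out", "kwargs": {"linear": [[0,0,0],[0,0,0],[0,0,0],[0,0,0],[0,0,0],[0,0,0],[0,0,0],[0,0,0]], "angular": [[0,0,-1],[0,0,-1],[0,0,-1],[0,0,-1],[0,0,-1],[0,0,-1],[0,0,-1],[0,0,-1]], "hand": [0,0,0,0,0,0,0,0]}}

```text
clock: 8.82
position: [0.556, 0.2333, 0.3317]
ee_rot: [0.018, 0.955, 0.295, -0.035]
contact_force: [0.4, 0.5, -2.8]
width: 0.0473
gripper_force: 42.5
```

Emit:
{"fn": "carry_out", "kwargs": {"linear": [[0,0,0],[0,0,0],[0,0,0],[0,0,0],[0.022,0.005,-0.012],[0.022,0.005,-0.012],[0.022,0.005,-0.012],[0.022,0.005,-0.012]], "angular": [[0,0,-1],[0,0,-1],[0,0,-1],[0,0,-1],[-0.246,0.918,0],[-0.246,0.918,0],[-0.246,0.918,0],[-0.246,0.918,0]], "hand": [0,0,0,0,0,0,0,0]}}

```text
clock: 9.48
position: [0.6006, 0.2435, 0.3081]
ee_rot: [0.031, 0.972, 0.14, -0.188]
contact_force: [-0.6, 0.9, -3.2]
width: 0.0474
gripper_force: 42.6
```

Emit:
{"fn": "carry_out", "kwargs": {"linear": [[0.022,0.005,-0.012],[0.022,0.005,-0.012],[0.022,0.005,-0.012],[0.022,0.005,-0.012],[0.022,0.005,-0.012],[0.022,0.005,-0.012],[0.022,0.005,-0.012],[0.022,0.005,-0.012]], "angular": [[-0.246,0.918,0],[-0.246,0.918,0],[-0.246,0.918,0],[-0.246,0.918,0],[-0.246,0.918,0],[-0.246,0.918,0],[-0.246,0.918,0],[-0.246,0.918,0]], "hand": [0,0,0,0,0,0,0,0]}}

```text
clock: 10.15
position: [0.6893, 0.2637, 0.2594]
ee_rot: [0.064, 0.87, 0.128, -0.471]
contact_force: [1.2, 0.1, -3.1]
width: 0.0478
gripper_force: 42.7
```

```bash
python3 st.py
python3 - <<'E'
from h import *
im,p,c=grab('side','side1.png')
E
```

```text
t 10.15 q [0.273, 0.915, 0.89, -0.01, 2.327, 1.55] tcp [689.3, 263.7, 259.4] grasp [564.8, 227.7, 174.4]
toolz [-0.804, -0.232, -0.548] tooly [0.283, -0.959, -0.008] F [1.2, 0.1, -3.1] w 47.8 gf 42.7
```

View pics/side1.png

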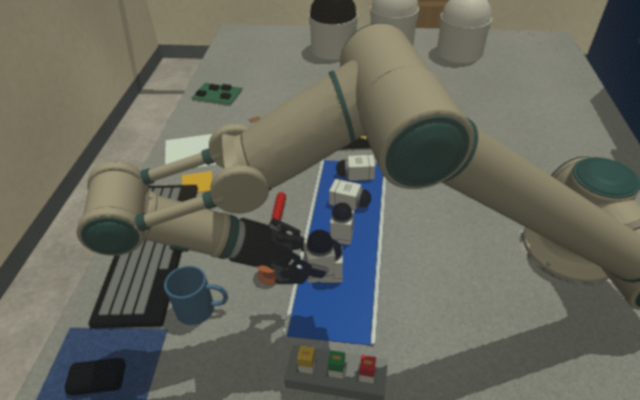

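The side view shows the first camera gripped and almost upright at about (322,257), with the lane below it clear. Next I trim the tilt and lower it.

Emit:
{"fn": "carry_out", "kwargs": {"linear": [[-0.0056,0.0032,-0.0536],[-0.0056,0.0032,-0.0536],[-0.0056,0.0032,-0.0536],[-0.0056,0.0032,-0.0536],[-0.0056,0.0032,-0.0536],[0,0,-0.004],[0,0,-0.004],[0,0,0]], "angular": [[-0.19,0.72,0],[0,0,0],[0,0,0],[0,0,0],[0,0,0],[0,0,0],[0,0,0],[0,0,0]], "hand": [0,0,0,0,0,0,0,0]}}

```text
clock: 10.87
position: [0.675, 0.2714, 0.1237]
ee_rot: [0.067, 0.857, 0.126, -0.495]
contact_force: [-0.2, -0.7, -2.7]
width: 0.0476
gripper_force: 42.7
```

```bash
python3 st.py
```

```text
t 10.87 q [0.286, 1.029, 1.004, 0.005, 2.154, 1.565] tcp [675.0, 271.4, 123.7] grasp [546.1, 234.3, 46.0]
toolz [-0.831, -0.24, -0.501] tooly [0.282, -0.959, -0.01] F [-0.2, -0.7, -2.7] w 47.6 gf 42.7
```

Emit:
{"fn": "carry_out", "kwargs": {"linear": [[0,0,-0.004],[0,0,-0.002],[0,0,0]], "angular": [[0,0,0],[0,0,0],[0,0,0]], "hand": [0,0,0]}}

```text
clock: 11.12
position: [0.6753, 0.2714, 0.1213]
ee_rot: [0.067, 0.858, 0.126, -0.494]
contact_force: [0.3, 0.2, -2.9]
width: 0.0477
gripper_force: 42.7
```

```bash
python3 st.py
```

```text
t 11.12 q [0.285, 1.031, 1.004, 0.005, 2.149, 1.565] tcp [675.3, 271.4, 121.3] grasp [546.6, 234.3, 43.3]
toolz [-0.83, -0.239, -0.503] tooly [0.282, -0.959, -0.01] F [0.3, 0.2, -2.9] w 47.7 gf 42.7
```

Emit:
{"fn": "carry_out", "kwargs": {"linear": [[0,0,-0.004],[0,0,-0.002],[0,0,-0.002],[0,0,0]], "angular": [[0,0,0],[0,0,0],[0,0,0],[0,0,0]], "hand": [0,0,0,0]}}

```text
clock: 11.45
position: [0.6749, 0.2714, 0.1161]
ee_rot: [0.067, 0.857, 0.126, -0.495]
contact_force: [0.7, -0.2, -2.3]
width: 0.0477
gripper_force: 43.0
```

Emit:
{"fn": "carry_out", "kwargs": {"linear": [[0,0,-0.002],[0,0,0]], "angular": [[0,0,0],[0,0,0]], "hand": [0,0]}}

```text
clock: 11.62
position: [0.675, 0.2714, 0.116]
ee_rot: [0.067, 0.857, 0.126, -0.495]
contact_force: [2.1, 0.2, 3.0]
width: 0.0475
gripper_force: 43.4
```

Emit:
{"fn": "carry_out", "kwargs": {"linear": [[0,0,-0.002],[0,0,0]], "angular": [[0,0,0],[0,0,0]], "hand": [0,0]}}

```text
clock: 11.78
position: [0.675, 0.2714, 0.1159]
ee_rot: [0.067, 0.857, 0.126, -0.496]
contact_force: [4.2, 1.6, 6.6]
width: 0.0476
gripper_force: 43.8
```

```bash
python3 st.py
```

```text
t 11.78 q [0.286, 1.037, 1.006, 0.005, 2.146, 1.565] tcp [675.0, 271.4, 115.9] grasp [546.0, 234.2, 38.5]
toolz [-0.832, -0.24, -0.5] tooly [0.282, -0.959, -0.009] F [4.2, 1.6, 6.6] w 47.6 gf 43.8
```

Emit:
{"fn": "carry_out", "kwargs": {"linear": [[0,0,0.003],[0,0,0],[0,0,0],[0,0,0],[0,0,0],[0,0,0],[0.02,0.006,0.012],[0.0415,0.012,0.025]], "angular": [[0,0,0],[0,0,0],[0,0,0],[0,0,0],[0,0,0],[0,0,0],[0,0,0],[0,0,0]], "hand": [0,1,1,1,1,1,1,1]}}

```text
clock: 12.45
position: [0.7045, 0.2803, 0.1327]
ee_rot: [0.067, 0.856, 0.126, -0.497]
contact_force: [1.4, 0.6, -1.3]
width: 0.0853
gripper_force: 0.0
```

Emit:
{"fn": "carry_out", "kwargs": {"linear": [[0.0415,0.012,0.025],[0.0415,0.012,0.025],[0.0415,0.012,0.025],[0,0,0.08],[0,0,0.08],[0,0,0.08]], "angular": [[0,0,0],[0,0,0],[0,0,0],[0,0,0],[0,0,0],[0,0,0]], "hand": [1,1,1,1,1,1]}}

```text
clock: 12.95
position: [0.7682, 0.2984, 0.2907]
ee_rot: [0.067, 0.856, 0.126, -0.497]
contact_force: [1.6, 0.4, -0.0]
width: 0.0853
gripper_force: 0.0
```

```bash
python3 st.py
python3 - <<'E'
from seg import *
im,p,c=grab('top','top2.png'); measure(im,p,c)
E
```

```text
t 12.95 q [0.285, 1.106, 0.401, 0.009, 2.684, 1.57] tcp [768.2, 298.4, 290.7] grasp [639.0, 261.2, 213.6]
toolz [-0.833, -0.24, -0.498] tooly [0.282, -0.959, -0.01] F [1.6, 0.4, -0.0] w 85.3 gf 0.0
mat px (319, 210) ctr (527.5, 9.5) size (556, 163) longaxis deg 87.2
white px (152, 250) ctr (418.5, 411.1) size (94, 58) longaxis deg 4.1
white px (344, 244) ctr (438.3, -51.9) size (751, 121) longaxis deg 90.5
white px (492, 220) ctr (499.8, -413.8) size (61, 31) longaxis deg 177.0
white px (412, 222) ctr (493.5, -217.8) size (68, 47) longaxis deg 6.8
white px (367, 207) ctr (529.6, -110.1) size (68, 47) longaxis deg 165.5
white px (471, 169) ctr (614.7, -354.8) size (198, 120) longaxis deg 70.1
white px (334, 162) ctr (642.1, -28.8) size (488, 86) longaxis deg 87.0
white px (179, 172) ctr (614.2, 357.1) size (192, 135) longaxis deg 107.0
yel@73 px (464, 227) ctr (477.5, -337.5) size (32, 9) longaxis deg 7.7
yel@73 px (483, 225) ctr (483.4, -382.0) size (33, 10) longaxis deg 7.3
yel@32 px (464, 227) ctr (482.1, -350.2) size (33, 9) longaxis deg 7.7
yel@32 px (483, 225) ctr (488.3, -396.4
[... 631 characters left out ...]
3.0, -356.1) size (33, 10) longaxis deg 6.9
red@32 px (486, 246) ctr (438.3, -402.7) size (33, 10) longaxis deg 6.5
red@32 px (168, 231) ctr (468.2, 381.5) size (27, 27) longaxis deg 83.9
red@32 px (347, 150) ctr (676.1, -62.8) size (91, 3) longaxis deg 90.3
dark32 px (471, 222) ctr (497.0, -366.1) size (197, 76) longaxis deg 7.1
dark100 px (406, 201) ctr (536.3, -197.1) size (39, 18) longaxis deg 101.1
dark100 px (226, 203) ctr (528.2, 226.6) size (42, 23) longaxis deg 109.3
dark100 px (270, 197) ctr (544.0, 123.8) size (41, 40) longaxis deg 45.7
dark100 px (471, 222) ctr (488.4, -344.1) size (186, 71) longaxis deg 7.1
blue36 px (469, 188) ctr (579.2, -365.5) size (25, 23) longaxis deg 90.4
```

View pics/top2.png

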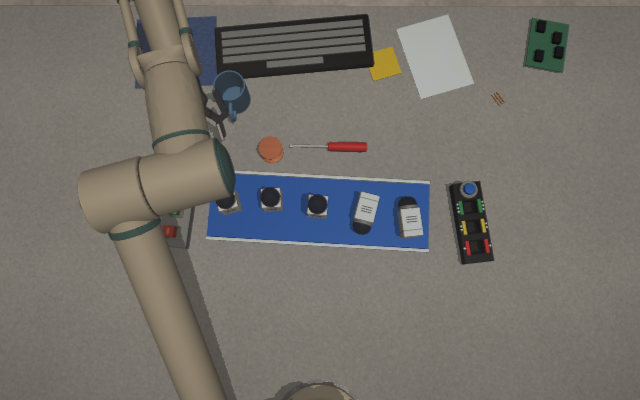

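L1 now stands upright at (228,203). The other two lying cameras are unchanged. Planning L2 next.

Run:
```python
from plan import *
l=(-.0262,-.0324,0)
q=sim([(14,(-.0262,-.0324,.004),(.263,-.899,0)),(6,l,(0,0,-1)),(4,l,(-.25,-.968,0)),(3,(-.0242,-.0323,-.02),(-.25,-.968,0))])
s=(0,0,0)
# descend , lift, rotate -90 about tooly => inward
q=sim([(6,(0,0,-.04),(0,0,0))],q)
q=sim([(4,(0,0,.075),s),(20,(.02,-.005,-.007),(.25*.98,.968*.98,0))],q)
q=sim([(8,(.0,0,-.04),s)],q)
```

```text
seg 14 tcp [584.0, 71.0, 330.0] grasp [585.2, 72.3, 175.3] z [0.01, 0.01, -1.0] y [0.29, -0.96, -0.0] vmax 1.67 margin 0.13 q [0.0, 0.34, 1.6, 0.01, 1.19, 1.28]
seg 6 tcp [505.0, -26.0, 330.0] grasp [506.9, -25.6, 175.3] z [0.01, 0.0, -1.0] y [-0.19, -0.98, -0.0] vmax 0.62 margin 0.9 q [-0.19, 0.23, 1.77, 0.0, 1.13, 1.57]
seg 4 tcp [453.0, -91.0, 330.0] grasp [501.6, -102.5, 183.7] z [0.31, -0.08, -0.95] y [-0.19, -0.98, 0.02] vmax 1.16 margin 0.61 q [-0.37, 0.08, 1.98, 0.06, 0.75, 1.35]
seg 3 tcp [417.0, -139.0, 300.0] grasp [497.7, -159.3, 169.8] z [0.52, -0.13, -0.84] y [-0.19, -0.98, 0.03] vmax 2.97 margin 0.26 q [-0.55, 0.05, 2.17, 0.43, 0.4, 0.85]
seg 6 tcp [417.0, -139.0, 180.0] grasp [497.7, -159.3, 49.8] z [0.52, -0.13, -0.84] y [-0.19, -0.98, 0.03] vmax 5.32 margin 0.03 q [-0.55, 0.29, 2.35, 1.86, 0.17, -0.61]
seg 4 tcp [417.0, -139.0, 330.0] grasp [497.7, -159.3, 199.8] z [0.52, -0.13, -0.84] y [-0.19, -0.98, 0.03] vmax 9.45 margin 0.05 q [-0.55, 0.01, 2.12, 0.36, 0.49, 0.93]
seg 20 tcp [617.0, -189.0, 260.0] grasp [490.7, -155.9, 176.4] z [-0.81, 0.21, -0.54] y [-0.22, -0.97, -0.06] vmax 1.29 margin 0.42 q [-0.38, 0.77, 1.21, -0.12, 2.15, 1.37]
seg 8 tcp [617.0, -189.0, 100.0] grasp [490.7, -155.9, 16.4] z [-0.81, 0.21, -0.54] y [-0.22, -0.97, -0.06] vmax 0.41 margin 0.56 q [-0.38, 0.94, 1.3, -0.11, 1.9, 1.4]
```

Run:
```python
from plan import *
l=(-.0228,-.0317,0.001)
q=sim([(14,l,(.263,-.899,0)),(7,l,(0,0,-.96)),(4,l,(-.245,-.95,0))])
s=(0,0,0)
q=sim([(6,(0,0,-.043),(0,0,0))],q)
q=sim([(4,(0,0,.075),s),(20,(.02,-.004,-.007),(.25*.98,.968*.98,0))],q)
q=sim([(8,(.0,0,-.03),s)],q)
```

```text
seg 14 tcp [608.0, 76.0, 309.0] grasp [609.0, 77.2, 154.3] z [0.01, 0.01, -1.0] y [0.29, -0.96, -0.0] vmax 1.64 margin 0.12 q [0.01, 0.39, 1.57, 0.01, 1.17, 1.28]
seg 7 tcp [528.0, -35.0, 313.0] grasp [529.5, -34.5, 157.8] z [0.01, 0.0, -1.0] y [-0.24, -0.97, -0.0] vmax 0.61 margin 0.92 q [-0.2, 0.27, 1.75, 0.0, 1.11, 1.62]
seg 4 tcp [482.0, -98.0, 315.0] grasp [530.2, -109.8, 167.9] z [0.31, -0.08, -0.95] y [-0.24, -0.97, -0.0] vmax 1.16 margin 0.58 q [-0.36, 0.15, 1.95, 0.05, 0.72, 1.42]
seg 6 tcp [482.0, -98.0, 186.0] grasp [530.2, -109.8, 38.9] z [0.31, -0.08, -0.95] y [-0.24, -0.97, -0.0] vmax 0.74 margin 0.22 q [-0.36, 0.33, 2.12, 0.1, 0.36, 1.37]
seg 4 tcp [482.0, -98.0, 336.0] grasp [530.2, -109.8, 188.9] z [0.31, -0.08, -0.95] y [-0.24, -0.97, -0.0] vmax 1.29 margin 0.33 q [-0.36, 0.12, 1.92, 0.05, 0.78, 1.43]
seg 20 tcp [682.0, -138.0, 266.0] grasp [540.4, -100.8, 216.1] z [-0.92, 0.24, -0.32] y [-0.25, -0.97, -0.01] vmax 1.06 margin 0.2 q [-0.29, 0.91, 1.0, -0.05, 2.48, 1.51]
seg 8 tcp [682.0, -138.0, 146.0] grasp [540.4, -100.8, 96.1] z [-0.92, 0.24, -0.32] y [-0.25, -0.97, -0.01] vmax 0.28 margin 0.23 q [-0.29, 1.02, 1.06, -0.04, 2.3, 1.52]
```

Emit:
{"fn": "carry_out", "kwargs": {"linear": [[-0.0228,-0.0317,0.004],[-0.0228,-0.0317,0.004],[-0.0228,-0.0317,0.004],[-0.0228,-0.0317,0.004],[-0.0228,-0.0317,0.004],[-0.0228,-0.0317,0.004],[-0.0228,-0.0317,0.004]], "angular": [[0.263,-0.899,0],[0.263,-0.899,0],[0.263,-0.899,0],[0.263,-0.899,0],[0.263,-0.899,0],[0.263,-0.899,0],[0.263,-0.899,0]], "hand": [1,1,1,1,1,1,1]}}

```text
clock: 13.58
position: [0.6872, 0.1867, 0.3055]
ee_rot: [0.034, 0.956, 0.141, -0.254]
contact_force: [-0.5, -0.2, 0.0]
width: 0.0857
gripper_force: 0.0
```

Emit:
{"fn": "carry_out", "kwargs": {"linear": [[-0.0228,-0.0317,0.004],[-0.0228,-0.0317,0.004],[-0.0228,-0.0317,0.004],[-0.0228,-0.0317,0.004],[-0.0228,-0.0317,0.004],[-0.0228,-0.0317,0.004],[-0.0228,-0.0317,0.004]], "angular": [[0.263,-0.899,0],[0.263,-0.899,0],[0.263,-0.899,0],[0.263,-0.899,0],[0.263,-0.899,0],[0.263,-0.899,0],[0.263,-0.899,0]], "hand": [1,1,1,1,1,1,1]}}

```text
clock: 14.17
position: [0.6073, 0.0759, 0.3196]
ee_rot: [-0.002, 0.989, 0.146, 0.003]
contact_force: [0.4, -0.4, -0.2]
width: 0.0852
gripper_force: 0.0
```

Emit:
{"fn": "carry_out", "kwargs": {"linear": [[-0.0228,-0.0317,-0.002],[-0.0228,-0.0317,-0.002],[-0.0228,-0.0317,-0.002],[-0.0228,-0.0317,-0.002],[-0.0228,-0.0317,-0.002],[-0.0228,-0.0317,-0.002],[-0.0228,-0.0317,-0.002]], "angular": [[0,0,-0.96],[0,0,-0.96],[0,0,-0.96],[0,0,-0.96],[0,0,-0.96],[0,0,-0.96],[0,0,-0.96]], "hand": [1,1,1,1,1,1,1]}}

```text
clock: 14.75
position: [0.5275, -0.035, 0.3123]
ee_rot: [-0.002, 0.992, -0.123, 0.002]
contact_force: [-0.3, -0.3, -0.1]
width: 0.0857
gripper_force: 0.0
```

Emit:
{"fn": "carry_out", "kwargs": {"linear": [[-0.0228,-0.0317,-0.002],[-0.0228,-0.0317,-0.002],[-0.0228,-0.0317,-0.002],[-0.0228,-0.0317,-0.002],[0,0,0]], "angular": [[-0.245,-0.95,0],[-0.245,-0.95,0],[-0.245,-0.95,0],[-0.245,-0.95,0],[0,0,0]], "hand": [1,1,1,1,1]}}

```text
clock: 15.17
position: [0.4796, -0.0987, 0.3078]
ee_rot: [0.019, 0.98, -0.121, 0.156]
contact_force: [-1.8, 0.7, -0.5]
width: 0.0854
gripper_force: 0.0
```

```bash
python3 st.py
```

```text
t 15.17 q [-0.359, 0.153, 1.963, 0.054, 0.713, 1.422] tcp [479.6, -98.7, 307.8] grasp [526.3, -110.4, 160.4]
toolz [0.301, -0.076, -0.951] tooly [-0.243, -0.97, 0.0] F [-1.8, 0.7, -0.5] w 85.4 gf 0.0
```

Emit:
{"fn": "carry_out", "kwargs": {"linear": [[0.0015,0,-0.052],[0.0015,0,-0.052],[0.0015,0,-0.052],[0.0015,0,-0.052],[0.0015,0,-0.052],[0,0,0],[0,0,0],[0,0,0]], "angular": [[0,0,0],[0,0,0],[0,0,0],[0,0,0],[0,0,0],[0,0,0],[0,0,0],[0,0,0]], "hand": [1,1,1,1,1,0,0,0]}}

```text
clock: 15.83
position: [0.4877, -0.0978, 0.1793]
ee_rot: [0.019, 0.98, -0.12, 0.157]
contact_force: [-1.9, -0.4, 2.1]
width: 0.0515
gripper_force: 2.1
```

Emit:
{"fn": "carry_out", "kwargs": {"linear": [[0,0,0],[0,0,0],[0,0,0],[0,0,0],[0,0,0],[0,0,0]], "angular": [[0,0,0],[0,0,0],[0,0,0],[0,0,0],[0,0,0],[0,0,0]], "hand": [0,0,0,0,0,0]}}

```text
clock: 16.33
position: [0.4871, -0.0979, 0.1798]
ee_rot: [0.019, 0.98, -0.12, 0.158]
contact_force: [-0.8, 2.4, 6.8]
width: 0.048
gripper_force: 43.3
```

```bash
python3 st.py
```

```text
t 16.33 q [-0.352, 0.35, 2.119, 0.099, 0.356, 1.375] tcp [487.1, -97.9, 179.8] grasp [534.5, -109.5, 32.7]
toolz [0.305, -0.075, -0.949] tooly [-0.241, -0.971, -0.001] F [-0.8, 2.4, 6.8] w 48.0 gf 43.3
```

Emit:
{"fn": "carry_out", "kwargs": {"linear": [[0,0,0.08],[0,0,0.08],[0,0,0.08],[0,0,0.08],[0.02,-0.004,-0.007],[0.02,-0.004,-0.007],[0.02,-0.004,-0.007],[0.02,-0.004,-0.007]], "angular": [[0,0,0],[0,0,0],[0,0,0],[0,0,0],[0.239,0.952,0],[0.239,0.952,0],[0.239,0.952,0],[0.239,0.952,0]], "hand": [0,0,0,0,0,0,0,0]}}

```text
clock: 17.0
position: [0.5265, -0.1058, 0.3251]
ee_rot: [-0.001, 0.993, -0.122, 0.0]
contact_force: [0.3, 0.1, -2.2]
width: 0.0473
gripper_force: 43.4
```

Emit:
{"fn": "carry_out", "kwargs": {"linear": [[0.02,-0.004,-0.007],[0.02,-0.004,-0.007],[0.02,-0.004,-0.007],[0.02,-0.004,-0.007],[0.02,-0.004,-0.007],[0.02,-0.004,-0.007],[0.02,-0.004,-0.007],[0.02,-0.004,-0.007]], "angular": [[0.239,0.952,0],[0.239,0.952,0],[0.239,0.952,0],[0.239,0.952,0],[0.239,0.952,0],[0.239,0.952,0],[0.239,0.952,0],[0.239,0.952,0]], "hand": [0,0,0,0,0,0,0,0]}}

```text
clock: 17.67
position: [0.6074, -0.1221, 0.2961]
ee_rot: [-0.039, 0.944, -0.116, -0.306]
contact_force: [-0.4, -0.1, -1.5]
width: 0.0477
gripper_force: 43.4
```

Emit:
{"fn": "carry_out", "kwargs": {"linear": [[0.02,-0.004,-0.007],[0.02,-0.004,-0.007],[0.02,-0.004,-0.007],[0.02,-0.004,-0.007],[0.02,-0.004,-0.007],[0.02,-0.004,-0.007],[0.02,-0.004,-0.007],[0,0,0]], "angular": [[0.239,0.952,0],[0.239,0.952,0],[0.239,0.952,0],[0.239,0.952,0],[0.239,0.952,0],[0.239,0.952,0],[0.239,0.952,0],[0,0,0]], "hand": [0,0,0,0,0,0,0,0]}}

```text
clock: 18.33
position: [0.6781, -0.1364, 0.2676]
ee_rot: [-0.069, 0.826, -0.101, -0.551]
contact_force: [-0.6, 0.3, -4.9]
width: 0.0476
gripper_force: 43.6
```

```bash
python3 st.py
```

```text
t 18.33 q [-0.288, 0.884, 1.02, -0.057, 2.413, 1.51] tcp [678.1, -136.4, 267.6] grasp [539.3, -101.3, 208.2]
toolz [-0.895, 0.226, -0.383] tooly [-0.244, -0.97, -0.003] F [-0.6, 0.3, -4.9] w 47.6 gf 43.6
```

Emit:
{"fn": "carry_out", "kwargs": {"linear": [[-0.0048,-0.0034,-0.07],[-0.0048,-0.0034,-0.07],[-0.0048,-0.0034,-0.07],[-0.0048,-0.0034,-0.07],[-0.0048,-0.0034,-0.07],[0,0,0]], "angular": [[0.225,0.894,0],[0,0,0],[0,0,0],[0,0,0],[0,0,0],[0,0,0]], "hand": [0,0,0,0,0,0]}}

```text
clock: 18.83
position: [0.6628, -0.1443, 0.0897]
ee_rot: [-0.073, 0.805, -0.099, -0.581]
contact_force: [-0.3, -0.1, -2.3]
width: 0.0472
gripper_force: 43.5
```

```bash
python3 st.py
```

```text
t 18.83 q [-0.302, 1.061, 1.131, -0.064, 2.199, 1.513] tcp [662.8, -144.3, 89.7] grasp [520.1, -108.2, 41.0]
toolz [-0.92, 0.233, -0.314] tooly [-0.244, -0.97, -0.003] F [-0.3, -0.1, -2.3] w 47.2 gf 43.5
```

Emit:
{"fn": "carry_out", "kwargs": {"linear": [[0,0,-0.006],[0,0,-0.006],[0,0,0]], "angular": [[0,0,0],[0,0,0],[0,0,0]], "hand": [0,0,0]}}

```text
clock: 19.08
position: [0.6654, -0.1444, 0.0931]
ee_rot: [-0.073, 0.806, -0.099, -0.578]
contact_force: [-0.3, 0.1, -2.0]
width: 0.0476
gripper_force: 43.5
```

Emit:
{"fn": "carry_out", "kwargs": {"linear": [[0,0,-0.003],[0,0,0]], "angular": [[0,0,0],[0,0,0]], "hand": [0,0]}}

```text
clock: 19.25
position: [0.6652, -0.1443, 0.0913]
ee_rot: [-0.073, 0.806, -0.099, -0.579]
contact_force: [0.8, 0.9, -2.1]
width: 0.0476
gripper_force: 43.5
```

Emit:
{"fn": "carry_out", "kwargs": {"linear": [[0,0,-0.002],[0,0,0]], "angular": [[0,0,0],[0,0,0]], "hand": [0,0]}}

```text
clock: 19.42
position: [0.6649, -0.1443, 0.0891]
ee_rot: [-0.073, 0.806, -0.099, -0.579]
contact_force: [-0.6, 0.0, -2.9]
width: 0.0477
gripper_force: 43.5
```

```bash
python3 st.py
```

```text
t 19.42 q [-0.301, 1.063, 1.125, -0.063, 2.199, 1.513] tcp [664.9, -144.3, 89.1] grasp [522.4, -108.3, 39.8]
toolz [-0.919, 0.232, -0.318] tooly [-0.244, -0.97, -0.003] F [-0.6, 0.0, -2.9] w 47.7 gf 43.5
```

Emit:
{"fn": "carry_out", "kwargs": {"linear": [[0,0,-0.005],[0,0,-0.004],[0,0,0],[0,0,0]], "angular": [[0,0,0],[0,0,0],[0,0,0],[0,0,0]], "hand": [0,0,0,0]}}

```text
clock: 19.75
position: [0.6646, -0.1443, 0.0835]
ee_rot: [-0.073, 0.805, -0.099, -0.58]
contact_force: [0.1, 0.3, -2.7]
width: 0.0475
gripper_force: 43.5
```

Emit:
{"fn": "carry_out", "kwargs": {"linear": [[0,0,-0.002],[0,0,0]], "angular": [[0,0,0],[0,0,0]], "hand": [0,0]}}

```text
clock: 19.92
position: [0.6647, -0.1444, 0.0826]
ee_rot: [-0.073, 0.805, -0.099, -0.58]
contact_force: [-0.8, 0.4, -2.6]
width: 0.0474
gripper_force: 43.5
```

Emit:
{"fn": "carry_out", "kwargs": {"linear": [[0,0,-0.002],[0,0,0]], "angular": [[0,0,0],[0,0,0]], "hand": [0,0]}}

```text
clock: 20.08
position: [0.6647, -0.1443, 0.082]
ee_rot: [-0.073, 0.805, -0.099, -0.58]
contact_force: [-0.0, 0.2, -1.1]
width: 0.0471
gripper_force: 43.7
```

```bash
python3 st.py
```

```text
t 20.08 q [-0.302, 1.072, 1.126, -0.063, 2.192, 1.514] tcp [664.7, -144.3, 82.0] grasp [522.1, -108.3, 33.1]
toolz [-0.92, 0.232, -0.316] tooly [-0.244, -0.97, -0.003] F [-0.0, 0.2, -1.1] w 47.1 gf 43.7
```

Emit:
{"fn": "carry_out", "kwargs": {"linear": [[0,0,-0.0015],[0,0,0],[0,0,0],[0,0,0],[0,0,0],[0,0,0],[0.018,-0.0046,0.006],[0.046,-0.0116,0.016]], "angular": [[0,0,0],[0,0,0],[0,0,0],[0,0,0],[0,0,0],[0,0,0],[0,0,0],[0,0,0]], "hand": [0,0,1,1,1,1,1,1]}}

```text
clock: 20.75
position: [0.6954, -0.152, 0.0915]
ee_rot: [-0.073, 0.804, -0.099, -0.582]
contact_force: [0.2, -0.2, -0.4]
width: 0.0851
gripper_force: 0.0
```

Emit:
{"fn": "carry_out", "kwargs": {"linear": [[0.046,-0.0116,0.016],[0.046,-0.0116,0.016],[0.046,-0.0116,0.016],[0,0,0.08],[0,0,0.08],[0,0,0.08]], "angular": [[0,0,0],[0,0,0],[0,0,0],[0,0,0],[0,0,0],[0,0,0]], "hand": [1,1,1,1,1,1]}}

```text
clock: 21.25
position: [0.7659, -0.1699, 0.235]
ee_rot: [-0.073, 0.804, -0.099, -0.582]
contact_force: [-0.1, 0.3, 0.6]
width: 0.0853
gripper_force: 0.0
```

```bash
python3 st.py
python3 - <<'E'
from seg import *
im,p,c=grab('top','top3.png'); measure(im,p,c)
cv2.imwrite('pics/top3c.png',cv2.cvtColor(cv2.resize(im[140:280,140:500],None,fx=2,fy=2),cv2.COLOR_RGB2BGR))
E
```

```text
t 21.25 q [-0.296, 1.093, 0.651, -0.097, 2.649, 1.467] tcp [765.9, -169.9, 235.0] grasp [623.2, -133.8, 186.6]
toolz [-0.921, 0.233, -0.312] tooly [-0.244, -0.97, -0.003] F [-0.1, 0.3, 0.6] w 85.3 gf 0.0
mat px (371, 213) ctr (520.9, -123.8) size (289, 163) longaxis deg 87.1
mat px (230, 205) ctr (538.6, 234.8) size (163, 106) longaxis deg 177.1
white px (412, 222) ctr (493.5, -217.8) size (68, 47) longaxis deg 6.8
white px (294, 226) ctr (482.6, 67.7) size (238, 79) longaxis deg 165.8
white px (309, 168) ctr (626.3, 31.8) size (77, 23) longaxis deg 71.5
white px (401, 210) ctr (525.9, -197.5) size (486, 293) longaxis deg 90.5
white px (382, 167) ctr (629.3, -150.2) size (207, 87) longaxis deg 90.3
white px (319, 156) ctr (657.5, 8.2) size (105, 28) longaxis deg 90.3
white px (197, 210) ctr (522.4, 312.7) size (296, 288) longaxis deg 0.5
yel@73 px (464, 227) ctr (477.6, -337.4) size (32, 9) longaxis deg 6.9
yel@73 px (483, 225) ctr (483.6, -382.2) size (33, 10) longaxis deg 8.4
yel@73 px (176, 186) ctr (572.5, 355.4) size (31, 28) longaxis deg 83.2
yel@32 px (464, 227) ctr (482.2, -3
[... 711 characters left out ...]
, -356.1) size (33, 10) longaxis deg 6.9
red@32 px (486, 246) ctr (438.3, -402.7) size (33, 10) longaxis deg 6.5
red@32 px (169, 231) ctr (468.4, 379.0) size (32, 28) longaxis deg 85.5
dark32 px (470, 222) ctr (497.0, -366.1) size (197, 76) longaxis deg 7.1
dark100 px (366, 210) ctr (512.5, -104.0) size (40, 40) longaxis deg 179.6
dark100 px (406, 201) ctr (536.6, -196.1) size (40, 19) longaxis deg 101.1
dark100 px (224, 198) ctr (538.4, 229.8) size (41, 40) longaxis deg 2.2
dark100 px (268, 196) ctr (544.7, 127.6) size (43, 34) longaxis deg 166.2
dark100 px (470, 222) ctr (488.4, -344.1) size (186, 71) longaxis deg 7.1
blue36 px (469, 188) ctr (579.2, -365.5) size (25, 23) longaxis deg 90.4
```

View pics/top3c.png

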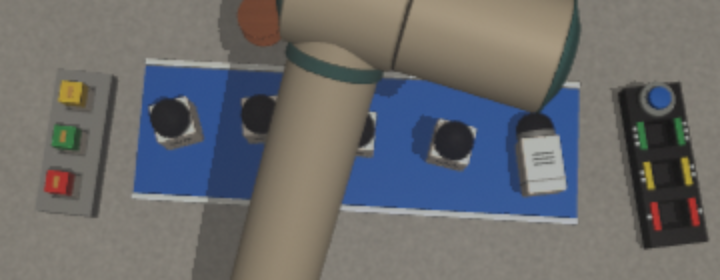

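Run:
```python
from plan import *
seeds=[np.array([-.4,a,b,c,1.5,d]) for a,b in ((.9,1.2),(.4,2.2)) for c in (0,1.5,3) for d in (-1.5,1.5)]
for h in (-90,-60,-30,0,30,60,90,120,180,-150,-120):
    r=ik([.52,-.215,.036],tool(h,20,-1),seeds)
    print(h,[x.round(2).tolist() for x in r])
```

```text
-90 []
-60 [[-0.01, 0.82, 2.42, 4.15, 1.27, -1.48]]
-30 []
0 [[-1.08, 0.92, 2.62, 2.15, 1.43, -1.92]]
30 [[-1.16, 0.79, 2.22, 1.41, 1.24, -1.44]]
60 [[-1.06, 0.84, 1.83, 0.94, 1.49, -1.17]]
90 [[-0.9, 0.94, 1.47, 0.65, 1.81, -1.13]]
120 [[-0.71, 1.04, 1.18, 0.37, 2.09, -1.26]]
180 [[-0.33, 1.07, 1.09, -0.37, 2.15, -1.9]]
-150 [[-0.15, 0.99, 1.31, -0.67, 1.89, -2.08]]
-120 [[-0.0, 0.89, 1.64, -0.95, 1.56, -2.09]]
```

Run:
```python
from plan import *
s=(0,0,0)
l=(-.0259,-.0049,.0072)
q=sim([(12,l,(-.231,-.917,0)),(5,l,(0,0,.916))])
q=sim([(6,(0,0,-.04),s),(4,(0,0,.08),s),(5,(-.02,0,0),(.1,-.866,0)),(27,s,(0,0,1)),(16,(.011,-.013,-.008),(.725,.62,0))],q)
```

```text
seg 12 tcp [611.0, -199.0, 290.0] grasp [561.1, -186.5, 143.8] z [-0.32, 0.08, -0.94] y [-0.24, -0.97, -0.0] vmax 1.17 margin 0.12 q [-0.41, 0.55, 1.38, -0.05, 1.55, 1.42]
seg 5 tcp [546.0, -211.0, 308.0] grasp [495.1, -217.4, 161.8] z [-0.33, -0.04, -0.94] y [0.12, -0.99, -0.0] vmax 0.86 margin 0.98 q [-0.43, 0.45, 1.52, -0.17, 1.47, 1.06]
seg 6 tcp [546.0, -211.0, 188.0] grasp [495.1, -217.4, 41.8] z [-0.33, -0.04, -0.94] y [0.12, -0.99, -0.0] vmax 0.5 margin 0.97 q [-0.43, 0.56, 1.65, -0.18, 1.22, 1.11]
seg 4 tcp [546.0, -211.0, 348.0] grasp [495.1, -217.4, 201.8] z [-0.33, -0.04, -0.94] y [0.12, -0.99, -0.0] vmax 1.01 margin 0.97 q [-0.43, 0.42, 1.46, -0.17, 1.56, 1.05]
seg 5 tcp [496.0, -211.0, 348.0] grasp [497.8, -211.3, 193.1] z [0.01, 0.0, -1.0] y [0.12, -0.99, 0.0] vmax 0.88 margin 0.98 q [-0.53, 0.26, 1.68, 0.01, 1.2, 0.91]
seg 27 tcp [496.0, -211.0, 348.0] grasp [494.6, -209.9, 193.1] z [-0.01, 0.01, -1.0] y [0.76, 0.65, 0.0] vmax 0.97 margin 0.98 q [-0.53, 0.26, 1.67, 0.0, 1.22, -1.25]
seg 16 tcp [584.0, -315.0, 284.0] grasp [488.8, -204.2, 232.9] z [-0.61, 0.72, -0.33] y [0.76, 0.65, 0.0] vmax 0.91 margin 0.29 q [-0.66, 0.83, 1.13, 0.29, 2.39, -1.29]
```

L2 stands at crop position (453,140), and L3 is still lying at (540,160). Moving to L3.

Emit:
{"fn": "carry_out", "kwargs": {"linear": [[-0.0259,-0.0049,0.0072],[-0.0259,-0.0049,0.0072],[-0.0259,-0.0049,0.0072],[-0.0259,-0.0049,0.0072],[-0.0259,-0.0049,0.0072],[-0.0259,-0.0049,0.0072]], "angular": [[-0.231,-0.917,0],[-0.231,-0.917,0],[-0.231,-0.917,0],[-0.231,-0.917,0],[-0.231,-0.917,0],[-0.231,-0.917,0]], "hand": [1,1,1,1,1,1]}}

```text
clock: 21.8
position: [0.6872, -0.1846, 0.2579]
ee_rot: [-0.048, 0.916, -0.112, -0.382]
contact_force: [1.4, 0.3, 0.4]
width: 0.0855
gripper_force: 0.0
```

Emit:
{"fn": "carry_out", "kwargs": {"linear": [[-0.0259,-0.0049,0.0072],[-0.0259,-0.0049,0.0072],[-0.0259,-0.0049,0.0072],[-0.0259,-0.0049,0.0072],[-0.0259,-0.0049,0.0072],[-0.0259,-0.0049,0.0072]], "angular": [[-0.231,-0.917,0],[-0.231,-0.917,0],[-0.231,-0.917,0],[-0.231,-0.917,0],[-0.231,-0.917,0],[-0.231,-0.917,0]], "hand": [1,1,1,1,1,1]}}

```text
clock: 22.3
position: [0.6094, -0.1992, 0.2797]
ee_rot: [-0.021, 0.978, -0.12, -0.167]
contact_force: [0.9, -0.1, -0.5]
width: 0.0853
gripper_force: 0.0
```

Emit:
{"fn": "carry_out", "kwargs": {"linear": [[-0.0259,-0.0049,0.0072],[-0.0259,-0.0049,0.0072],[-0.0259,-0.0049,0.0072],[-0.0259,-0.0049,0.0072],[-0.0259,-0.0049,0.0072],[0,0,0],[0,0,0]], "angular": [[0,0,0.916],[0,0,0.916],[0,0,0.916],[0,0,0.916],[0,0,0.916],[0,0,0],[0,0,0]], "hand": [1,1,1,1,1,1,1]}}

```text
clock: 22.88
position: [0.5453, -0.2112, 0.2978]
ee_rot: [0.009, 0.984, 0.059, -0.169]
contact_force: [1.0, -0.4, -0.1]
width: 0.0856
gripper_force: 0.0
```

```bash
python3 st.py
```

```text
t 22.88 q [-0.432, 0.455, 1.529, -0.176, 1.452, 1.066] tcp [545.3, -211.2, 297.8] grasp [493.9, -217.2, 151.6]
toolz [-0.331, -0.038, -0.943] tooly [0.12, -0.993, -0.001] F [1.0, -0.4, -0.1] w 85.6 gf 0.0
```

Emit:
{"fn": "carry_out", "kwargs": {"linear": [[0,0,-0.0486],[0,0,-0.0486],[0,0,-0.0486],[0,0,-0.0486],[0,0,-0.0486],[0,0,0],[0,0,0],[0,0,0]], "angular": [[0,0,0],[0,0,0],[0,0,0],[0,0,0],[0,0,0],[0,0,0],[0,0,0],[0,0,0]], "hand": [1,1,1,1,1,0,0,0]}}

```text
clock: 23.55
position: [0.5464, -0.2117, 0.1765]
ee_rot: [0.01, 0.984, 0.06, -0.169]
contact_force: [0.1, 0.6, 1.2]
width: 0.0516
gripper_force: 0.0
```

Emit:
{"fn": "carry_out", "kwargs": {"linear": [[0,0,0],[0,0,0],[0,0,0],[0,0,0],[0,0,0],[0,0,0]], "angular": [[0,0,0],[0,0,0],[0,0,0],[0,0,0],[0,0,0],[0,0,0]], "hand": [0,0,0,0,0,0]}}

```text
clock: 24.05
position: [0.5462, -0.2116, 0.1769]
ee_rot: [0.01, 0.984, 0.06, -0.168]
contact_force: [2.6, 0.5, 5.5]
width: 0.0473
gripper_force: 43.3
```

```bash
python3 st.py
```

```text
t 24.05 q [-0.431, 0.578, 1.656, -0.188, 1.205, 1.111] tcp [546.2, -211.6, 176.9] grasp [495.0, -217.8, 30.8]
toolz [-0.33, -0.04, -0.943] tooly [0.121, -0.993, -0.0] F [2.6, 0.5, 5.5] w 47.3 gf 43.3
```

Emit:
{"fn": "carry_out", "kwargs": {"linear": [[0,0,0.08],[0,0,0.08],[0,0,0.08],[0,0,0.08],[-0.02,0,0],[-0.02,0,0],[-0.02,0,0],[-0.02,0,0]], "angular": [[0,0,0],[0,0,0],[0,0,0],[0,0,0],[0.1,-0.866,0],[0.1,-0.866,0],[0.1,-0.866,0],[0.1,-0.866,0]], "hand": [0,0,0,0,0,0,0,0]}}

```text
clock: 24.72
position: [0.5044, -0.2111, 0.3353]
ee_rot: [0.002, 0.998, 0.061, -0.03]
contact_force: [-0.7, -0.3, -3.3]
width: 0.0474
gripper_force: 43.1
```

Emit:
{"fn": "carry_out", "kwargs": {"linear": [[-0.02,0,0],[0,0,0],[0,0,0],[0,0,0],[0,0,0],[0,0,0],[0,0,0],[0,0,0]], "angular": [[0.1,-0.866,0],[0,0,1],[0,0,1],[0,0,1],[0,0,1],[0,0,1],[0,0,1],[0,0,1]], "hand": [0,0,0,0,0,0,0,0]}}

```text
clock: 25.38
position: [0.4946, -0.2112, 0.3349]
ee_rot: [-0.002, 0.942, 0.336, 0.003]
contact_force: [-1.0, 0.2, -2.3]
width: 0.0476
gripper_force: 43.3
```

Emit:
{"fn": "carry_out", "kwargs": {"linear": [[0,0,0],[0,0,0],[0,0,0],[0,0,0],[0,0,0],[0,0,0],[0,0,0],[0,0,0]], "angular": [[0,0,1],[0,0,1],[0,0,1],[0,0,1],[0,0,1],[0,0,1],[0,0,1],[0,0,1]], "hand": [0,0,0,0,0,0,0,0]}}

```text
clock: 26.05
position: [0.4947, -0.2112, 0.3348]
ee_rot: [-0.004, 0.788, 0.616, 0.002]
contact_force: [-0.3, 0.8, -1.7]
width: 0.0478
gripper_force: 43.2
```

Emit:
{"fn": "carry_out", "kwargs": {"linear": [[0,0,0],[0,0,0],[0,0,0],[0,0,0],[0,0,0],[0,0,0],[0,0,0],[0,0,0]], "angular": [[0,0,1],[0,0,1],[0,0,1],[0,0,1],[0,0,1],[0,0,1],[0,0,1],[0,0,1]], "hand": [0,0,0,0,0,0,0,0]}}

```text
clock: 26.72
position: [0.4947, -0.2112, 0.3348]
ee_rot: [-0.005, 0.554, 0.832, 0.002]
contact_force: [0.4, 0.4, -2.8]
width: 0.0477
gripper_force: 43.2
```

Emit:
{"fn": "carry_out", "kwargs": {"linear": [[0,0,0],[0,0,0],[0,0,0],[0,0,0],[0.011,-0.013,-0.008],[0.011,-0.013,-0.008],[0.011,-0.013,-0.008],[0.011,-0.013,-0.008]], "angular": [[0,0,1],[0,0,1],[0,0,1],[0,0,1],[0.725,0.62,0],[0.725,0.62,0],[0.725,0.62,0],[0.725,0.62,0]], "hand": [0,0,0,0,0,0,0,0]}}

```text
clock: 27.38
position: [0.5171, -0.2376, 0.3192]
ee_rot: [-0.144, 0.411, 0.898, 0.066]
contact_force: [0.3, -0.0, -3.2]
width: 0.0477
gripper_force: 43.1
```

Emit:
{"fn": "carry_out", "kwargs": {"linear": [[0.011,-0.013,-0.008],[0.011,-0.013,-0.008],[0.011,-0.013,-0.008],[0.011,-0.013,-0.008],[0.011,-0.013,-0.008],[0.011,-0.013,-0.008],[0.011,-0.013,-0.008],[0.011,-0.013,-0.008]], "angular": [[0.725,0.62,0],[0.725,0.62,0],[0.725,0.62,0],[0.725,0.62,0],[0.725,0.62,0],[0.725,0.62,0],[0.725,0.62,0],[0.725,0.62,0]], "hand": [0,0,0,0,0,0,0,0]}}

```text
clock: 28.05
position: [0.5617, -0.2901, 0.2867]
ee_rot: [-0.406, 0.373, 0.813, 0.188]
contact_force: [0.3, 0.8, -2.0]
width: 0.0474
gripper_force: 43.2
```

Emit:
{"fn": "carry_out", "kwargs": {"linear": [[0.011,-0.013,-0.008],[0.011,-0.013,-0.008],[0.011,-0.013,-0.008],[0,0,0]], "angular": [[0.725,0.62,0],[0.725,0.62,0],[0.725,0.62,0],[0,0,0]], "hand": [0,0,0,0]}}

```text
clock: 28.38
position: [0.5785, -0.3103, 0.2716]
ee_rot: [-0.496, 0.35, 0.761, 0.23]
contact_force: [-0.8, -0.1, -4.4]
width: 0.0475
gripper_force: 43.4
```

```bash
python3 st.py
```

```text
t 28.38 q [-0.654, 0.81, 1.168, 0.258, 2.295, -1.314] tcp [578.5, -310.3, 271.6] grasp [486.4, -202.4, 209.3]
toolz [-0.594, 0.697, -0.402] tooly [0.76, 0.65, 0.002] F [-0.8, -0.1, -4.4] w 47.5 gf 43.4
```

Emit:
{"fn": "carry_out", "kwargs": {"linear": [[0.0124,-0.0044,-0.07],[0.0124,-0.0044,-0.07],[0.0124,-0.0044,-0.07],[0.0124,-0.0044,-0.07],[0.0124,-0.0044,-0.066],[0,0,0],[0,0,0]], "angular": [[0.714,0.611,0],[0,0,0],[0,0,0],[0,0,0],[0,0,0],[0,0,0],[0,0,0]], "hand": [0,0,0,0,0,0,0]}}

```text
clock: 28.97
position: [0.6086, -0.3195, 0.1015]
ee_rot: [-0.524, 0.34, 0.742, 0.242]
contact_force: [-0.5, -0.1, -1.5]
width: 0.0477
gripper_force: 43.2
```

```bash
python3 st.py
```

```text
t 28.97 q [-0.642, 1.041, 1.138, 0.253, 2.171, -1.354] tcp [608.6, -319.5, 101.5] grasp [513.6, -208.5, 49.8]
toolz [-0.613, 0.716, -0.333] tooly [0.759, 0.651, 0.003] F [-0.5, -0.1, -1.5] w 47.7 gf 43.2
```

Predicted contact is at 39.0 and the grasp point is at 49.8.

Emit:
{"fn": "carry_out", "kwargs": {"linear": [[0,0,-0.008],[0,0,-0.008],[0,0,0],[0,0,0]], "angular": [[0,0,0],[0,0,0],[0,0,0],[0,0,0]], "hand": [0,0,0,0]}}

```text
clock: 29.3
position: [0.6091, -0.3201, 0.0967]
ee_rot: [-0.522, 0.341, 0.744, 0.242]
contact_force: [-0.3, 0.1, -2.0]
width: 0.0477
gripper_force: 43.3
```

Emit:
{"fn": "carry_out", "kwargs": {"linear": [[0,0,-0.003],[0,0,0]], "angular": [[0,0,0],[0,0,0]], "hand": [0,0]}}

```text
clock: 29.47
position: [0.6091, -0.3201, 0.0941]
ee_rot: [-0.522, 0.341, 0.743, 0.242]
contact_force: [0.0, -0.3, -3.3]
width: 0.0475
gripper_force: 43.3
```

Emit:
{"fn": "carry_out", "kwargs": {"linear": [[0,0,-0.002],[0,0,0]], "angular": [[0,0,0],[0,0,0]], "hand": [0,0]}}

```text
clock: 29.63
position: [0.609, -0.32, 0.0924]
ee_rot: [-0.523, 0.341, 0.743, 0.242]
contact_force: [-0.5, -0.5, -2.9]
width: 0.0476
gripper_force: 43.3
```

```bash
python3 st.py
```

```text
t 29.63 q [-0.643, 1.051, 1.137, 0.251, 2.158, -1.358] tcp [609.0, -320.0, 92.4] grasp [514.3, -209.0, 40.2]
toolz [-0.611, 0.716, -0.337] tooly [0.76, 0.65, 0.004] F [-0.5, -0.5, -2.9] w 47.6 gf 43.3
```

Emit:
{"fn": "carry_out", "kwargs": {"linear": [[0,0,-0.002],[0,0,0]], "angular": [[0,0,0],[0,0,0]], "hand": [0,0]}}

```text
clock: 29.8
position: [0.609, -0.32, 0.0914]
ee_rot: [-0.523, 0.341, 0.743, 0.242]
contact_force: [-0.5, -0.9, -1.5]
width: 0.0474
gripper_force: 43.5
```

Emit:
{"fn": "carry_out", "kwargs": {"linear": [[0,0,-0.002],[0,0,0]], "angular": [[0,0,0],[0,0,0]], "hand": [0,0]}}

```text
clock: 29.97
position: [0.609, -0.32, 0.0911]
ee_rot: [-0.523, 0.34, 0.743, 0.243]
contact_force: [0.4, -1.5, 2.8]
width: 0.0477
gripper_force: 43.8
```

```bash
python3 st.py
```

```text
t 29.97 q [-0.643, 1.053, 1.137, 0.251, 2.159, -1.359] tcp [609.0, -320.0, 91.1] grasp [514.2, -208.9, 39.3]
toolz [-0.612, 0.717, -0.335] tooly [0.76, 0.65, 0.004] F [0.4, -1.5, 2.8] w 47.7 gf 43.8
```

Emit:
{"fn": "carry_out", "kwargs": {"linear": [[0,0,0],[0,0,0],[0,0,0],[0,0,0],[0,0,0],[0.012,-0.014,0.007],[0.03,-0.035,0.02],[0.03,-0.035,0.03]], "angular": [[0,0,0],[0,0,0],[0,0,0],[0,0,0],[0,0,0],[0,0,0],[0,0,0],[0,0,0]], "hand": [0,1,1,1,1,1,1,1]}}

```text
clock: 30.63
position: [0.645, -0.3617, 0.1178]
ee_rot: [-0.524, 0.341, 0.742, 0.242]
contact_force: [0.7, -0.2, 0.3]
width: 0.0856
gripper_force: 0.0
```

Emit:
{"fn": "carry_out", "kwargs": {"linear": [[0.03,-0.035,0.03],[0.03,-0.035,0.03],[0,0,0.08],[0,0,0.08],[0,0,0.08],[0,0,0]], "angular": [[0,0,0],[0,0,0],[0,0,0],[0,0,0],[0,0,0],[0,0,0]], "hand": [1,1,1,1,1,1]}}

```text
clock: 31.13
position: [0.6749, -0.3972, 0.2787]
ee_rot: [-0.519, 0.34, 0.746, 0.241]
contact_force: [0.6, 0.6, 1.4]
width: 0.0856
gripper_force: 0.0
```

```bash
python3 st.py
python3 - <<'E'
from seg import *
im,p,c=grab('top'); measure(im,p,c)
im2,_,_=grab('side')
cv2.imwrite('pics/both4.png',cv2.cvtColor(np.vstack([cv2.resize(im[140:280,140:500],None,fx=2,fy=2),cv2.resize(im2[140:390,240:560],(720,320))[:320]]),cv2.COLOR_RGB2BGR))
E
```

```text
t 31.13 q [-0.666, 1.036, 0.661, 0.382, 2.625, -1.174] tcp [674.9, -397.2, 278.7] grasp [580.3, -286.7, 225.2]
toolz [-0.61, 0.713, -0.345] tooly [0.758, 0.652, 0.007] F [0.6, 0.6, 1.4] w 85.6 gf 0.0
mat px (299, 209) ctr (529.8, 55.7) size (464, 163) longaxis deg 87.2
white px (443, 238) ctr (456.1, -290.7) size (270, 152) longaxis deg 90.5
white px (387, 239) ctr (450.8, -159.4) size (250, 79) longaxis deg 140.8
white px (427, 191) ctr (569.4, -257.2) size (79, 23) longaxis deg 48.3
white px (496, 191) ctr (571.5, -425.9) size (124, 105) longaxis deg 141.3
white px (451, 156) ctr (657.2, -320.6) size (156, 135) longaxis deg 50.8
white px (382, 158) ctr (652.0, -147.7) size (82, 41) longaxis deg 90.3
white px (268, 210) ctr (524.0, 135.7) size (642, 296) longaxis deg 90.5
yel@73 px (464, 227) ctr (477.6, -337.4) size (32, 9) longaxis deg 6.9
yel@73 px (176, 186) ctr (572.5, 355.2) size (31, 28) longaxis deg 83.2
yel@32 px (464, 227) ctr (482.2, -350.1) size (33, 10) longaxis deg 6.9
yel@32 px (176, 186) ctr (580.6, 368.3) size (32, 29) longaxis deg 83.2
red@73 px (467, 248) ctr (430.2, -343.2) size (31, 9) longaxis deg 6.9
red@73 px (486, 246) ctr (435.3, -388.1) size (31, 10) longaxis deg 6.5
red@73 px (168, 230) ctr (464.5, 366.1) size (31, 26) longaxis deg 90.5
red@32 px (467, 248) ctr (433.0, -356.1) size (33, 10) longaxis deg 6.9
red@32 px (486, 246) ctr (438.3, -402.7) size (33, 10) longaxis deg 6.5
red@32 px (168, 230) ctr (468.6, 379.6) size (32, 27) longaxis deg 90.5
dark100 px (478, 236) ctr (454.7, -359.5) size (81, 45) longaxis deg 7.3
dark100 px (459, 236) ctr (454.1, -317.0) size (124, 9) longaxis deg 7.1
dark100 px (365, 209) ctr (516.9, -100.5) size (42, 32) longaxis deg 141.4
dark100 px (317, 204) ctr (527.0, 11.8) size (40, 40) longaxis deg 135.7
```

View pics/both4.png

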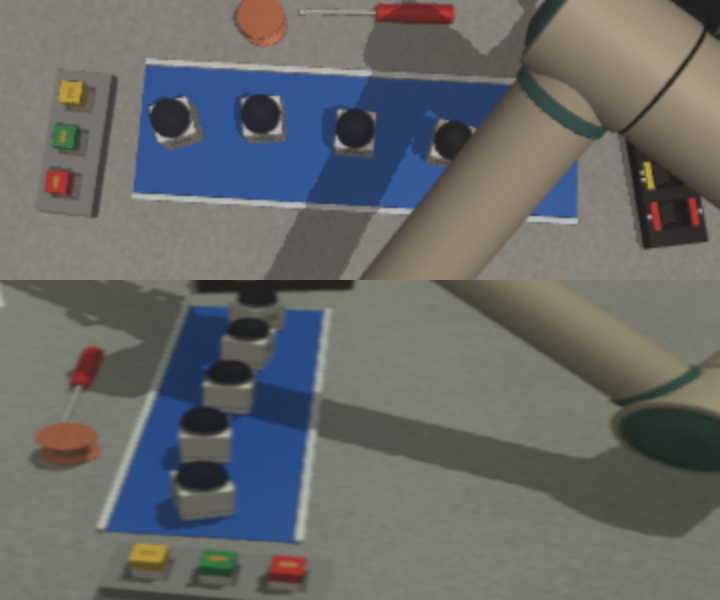

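All five cameras stand in the lane; their domes line up in both halves of the view. Next I move above the charger, tool down, to measure the bays with the wrist camera.

Emit:
{"fn": "carry_out", "kwargs": {"linear": [[-0.0107,0.0019,0.0056],[-0.0107,0.0019,0.0056],[-0.0107,0.0019,0.0056],[-0.0107,0.0019,0.0056],[-0.0107,0.0019,0.0056],[-0.0107,0.0019,0.0056],[-0.0107,0.0019,0.0056],[-0.0107,0.0019,0.0056]], "angular": [[-0.722,-0.62,0],[-0.722,-0.62,0],[-0.722,-0.62,0],[-0.722,-0.62,0],[-0.722,-0.62,0],[-0.722,-0.62,0],[-0.722,-0.62,0],[-0.722,-0.62,0]], "hand": [1,1,1,1,1,1,1,1]}}

```text
clock: 31.9
position: [0.6318, -0.3893, 0.2889]
ee_rot: [-0.276, 0.397, 0.866, 0.128]
contact_force: [0.3, 0.1, -0.6]
width: 0.0852
gripper_force: 0.0
```

Emit:
{"fn": "carry_out", "kwargs": {"linear": [[-0.0107,0.0019,0.0056],[-0.0107,0.0019,0.0056],[-0.0107,0.0019,0.0056],[-0.0107,0.0019,0.0056],[-0.0107,0.0019,0.0056],[-0.0107,0.0019,0.0056],[-0.0107,0.0019,0.0056],[-0.0107,0.0019,0.0056]], "angular": [[-0.722,-0.62,0],[-0.722,-0.62,0],[-0.722,-0.62,0],[-0.722,-0.62,0],[-0.722,-0.62,0],[-0.722,-0.62,0],[-0.722,-0.62,0],[-0.722,-0.62,0]], "hand": [1,1,1,1,1,1,1,1]}}

```text
clock: 32.57
position: [0.5887, -0.3814, 0.3116]
ee_rot: [-0.004, 0.416, 0.909, 0.003]
contact_force: [0.3, -0.0, 0.7]
width: 0.0852
gripper_force: 0.0
```

Emit:
{"fn": "carry_out", "kwargs": {"linear": [[-0.0107,0.0019,0.0056],[-0.0107,0.0019,0.0056],[-0.0107,0.0019,0.0056],[-0.0107,0.0019,0.0056],[-0.0107,0.0019,0.0056],[-0.0107,0.0019,0.0056],[-0.0107,0.0019,0.0056],[-0.0107,0.0019,0.0056]], "angular": [[0,0,1],[0,0,1],[0,0,1],[0,0,1],[0,0,1],[0,0,1],[0,0,1],[0,0,1]], "hand": [1,1,1,1,1,1,1,1]}}

```text
clock: 33.23
position: [0.546, -0.3738, 0.3338]
ee_rot: [-0.006, 0.107, 0.994, 0.003]
contact_force: [-0.4, 0.3, -0.2]
width: 0.0855
gripper_force: 0.0
```

Emit:
{"fn": "carry_out", "kwargs": {"linear": [[-0.0107,0.0019,0.0056],[-0.0107,0.0019,0.0056],[-0.0107,0.0019,0.0056],[-0.0107,0.0019,0.0056],[-0.0107,0.0019,0.0056],[0,0,0],[0,0,0],[0,0,0]], "angular": [[0,0,1],[0,0,1],[0,0,1],[0,0,1],[0,0,0],[0,0,0],[0,0,0],[0,0,0]], "hand": [1,1,1,1,1,1,1,1]}}

```text
clock: 33.9
position: [0.52, -0.3694, 0.3493]
ee_rot: [-0.005, -0.05, 0.999, 0.002]
contact_force: [1.4, 0.2, 0.3]
width: 0.0855
gripper_force: 0.0
```

```bash
python3 st.py
cat > wseg.py <<'E'
from h import *
def cols(im,p,c,zs,amin=60):
    hsv=cv2.cvtColor(im,cv2.COLOR_RGB2HSV); H,S,V=cv2.split(hsv)
    for n,m in (('yel',(H>18)&(H<32)),('grn',(H>45)&(H<85)),('red',(H<6)|(H>174)),('blue',(H>100)&(H<125))):
        cs,_=cv2.findContours((m&(S>120)&(V>50)).astype(np.uint8)*255,cv2.RETR_EXTERNAL,cv2.CHAIN_APPROX_NONE)
        for kk in cs:
            if cv2.contourArea(kk)<amin: continue
            for z in zs:
                P=np.array([onz(u,v,z,p,c)[:2] for u,v in kk[:,0]])*1000
                (x,y),(w,h),a=cv2.minAreaRect(P.astype(np.float32))
                if w<h:w,h,a=h,w,a+90
                print(n,'px',kk[:,0].mean(0).round().tolist(),'z',z,'ctr',round(x,1),round(y,1),'size',round(w,1),round(h,1),'ang',round(a%180,1))
E
python3 - <<'E'
from wseg import *
im,p,c=grab('wrist','w5.png'); cols(im,p,c,(.032,))
E
```

```text
t 33.9 q [-0.725, 0.405, 1.447, -0.005, 1.299, -2.395] tcp [520.0, -369.4, 349.3] grasp [518.3, -369.1, 194.3]
toolz [-0.01, 0.002, -1.0] tooly [-0.101, 0.995, 0.004] F [1.4, 0.2, 0.3] w 85.5 gf 0.0
yel px [293.0, 162.0] z 0.032 ctr 489.7 -396.8 size 34.6 9.8 ang 6.6
yel px [338.0, 161.0] z 0.032 ctr 483.4 -349.9 size 35.5 9.4 ang 6.9
grn px [295.0, 207.0] z 0.032 ctr 538.8 -390.6 size 33.8 9.1 ang 7.1
grn px [338.0, 207.0] z 0.032 ctr 533.5 -344.3 size 34.8 8.9 ang 7.4
red px [546.0, 332.0] z 0.032 ctr 678.3 -57.2 size 62.2 28.7 ang 86.1
red px [290.0, 112.0] z 0.032 ctr 439.8 -403.3 size 34.7 9.8 ang 7.7
red px [338.0, 110.0] z 0.032 ctr 434.2 -356.6 size 34.7 9.7 ang 7.5
blue px [318.0, 248.0] z 0.032 ctr 586.1 -361.2 size 31.1 28.4 ang 172.9
blue px [518.0, 207.0] z 0.032 ctr 515.1 -123.0 size 318.2 149.9 ang 87.2
```

View pics/w5.png

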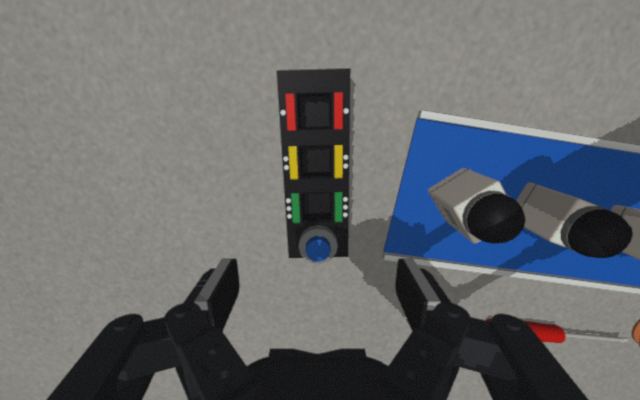

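The wrist view shows the charger with red bay at (314,111), yellow (316,161), green (317,207) and button (318,248). Computed bay centres agree with the top camera to about 1.3 mm. Moving over the tray now.

Emit:
{"fn": "carry_out", "kwargs": {"linear": [[-0.002,0.073,0],[-0.002,0.073,0],[-0.002,0.073,0],[-0.002,0.073,0],[-0.002,0.073,0],[-0.002,0.073,0],[-0.002,0.073,0],[-0.002,0.073,0]], "angular": [[0,-0.125,-0.5],[0,0,-0.5],[0,0,-0.5],[0,0,-0.5],[0,0,-0.5],[0,0,0],[0,0,0],[0,0,0]], "hand": [1,1,1,1,1,1,1,1]}}

```text
clock: 34.62
position: [0.5118, -0.0757, 0.35]
ee_rot: [0.0, 0.05, 0.999, 0.001]
contact_force: [0.5, 0.5, 0.5]
width: 0.0851
gripper_force: 0.0
```

Emit:
{"fn": "carry_out", "kwargs": {"linear": [[-0.002,0.073,0],[-0.002,0.073,0],[-0.002,0.073,0],[-0.002,0.073,0],[-0.002,0.073,0],[-0.002,0.073,0],[-0.002,0.073,0],[-0.002,0.073,0]], "angular": [[0,0,0],[0,0,0],[0,0,0],[0,0,0],[0,0,0],[0,0,0],[0,0,0],[0,0,0]], "hand": [1,1,1,1,1,1,1,1]}}

```text
clock: 35.28
position: [0.5037, 0.2166, 0.35]
ee_rot: [0.0, 0.049, 0.999, 0.001]
contact_force: [0.1, -0.4, 0.3]
width: 0.0858
gripper_force: 0.0
```

Emit:
{"fn": "carry_out", "kwargs": {"linear": [[-0.002,0.073,0],[-0.002,0.073,0],[-0.002,0.073,0],[-0.002,0.073,0],[0,0,0],[0,0,0],[0,0,0]], "angular": [[0,0,0],[0,0,0],[0,0,0],[0,0,0],[0,0,0],[0,0,0],[0,0,0]], "hand": [1,1,1,1,1,1,1]}}

```text
clock: 35.87
position: [0.4998, 0.3605, 0.3495]
ee_rot: [-0.0, 0.049, 0.999, 0.0]
contact_force: [0.3, -0.4, 0.6]
width: 0.0853
gripper_force: 0.0
```

```bash
python3 st.py
python3 - <<'E'
from wseg import *
im,p,c=grab('wrist','w6.png'); cols(im,p,c,(.073,))
from seg import measure
im,p,c=grab('top'); measure(im,p,c)
E
```

```text
t 35.87 q [0.512, 0.371, 1.502, 0.001, 1.268, -0.962] tcp [499.8, 360.5, 349.5] grasp [499.7, 360.6, 194.5]
toolz [-0.0, 0.001, -1.0] tooly [0.097, 0.995, 0.001] F [0.3, -0.4, 0.6] w 85.3 gf 0.0
yel px [321.0, 266.0] z 0.073 ctr 567.6 358.0 size 38.3 26.4 ang 174.4
yel px [321.0, 222.0] z 0.073 ctr 519.8 362.4 size 12.4 5.8 ang 174.5
grn px [321.0, 218.0] z 0.073 ctr 515.4 362.9 size 31.7 25.0 ang 174.4
red px [35.0, 345.0] z 0.073 ctr 638.8 24.9 size 92.4 26.9 ang 89.5
red px [321.0, 163.0] z 0.073 ctr 463.4 367.7 size 28.7 25.4 ang 174.4
blue px [34.0, 278.0] z 0.073 ctr 556.3 65.0 size 87.3 28.5 ang 109.5
blue px [149.0, 217.0] z 0.073 ctr 508.0 181.4 size 250.2 127.7 ang 87.2
mat px (319, 210) ctr (527.5, 9.4) size (557, 163) longaxis deg 87.2
white px (322, 210) ctr (523.9, 3.6) size (888, 295) longaxis deg 90.3
yel@73 px (464, 227) ctr (477.5, -338.0) size (31, 9) longaxis deg 4.6
yel@73 px (483, 225) ctr (483.4, -382.0) size (33, 10) longaxis deg 7.3
yel@73 px (176, 186) ctr (572.5, 355.0) size (32, 28) longaxis deg 82.2
yel@32 px (464, 227) ctr (482.1, -350.7) size (33, 10) l
[... 900 characters left out ...]
468.3, 381.3) size (27, 27) longaxis deg 85.3
red@32 px (347, 150) ctr (676.1, -62.8) size (91, 3) longaxis deg 90.3
dark32 px (470, 222) ctr (497.0, -365.9) size (197, 76) longaxis deg 7.1
dark32 px (153, 200) ctr (548.3, 423.8) size (87, 65) longaxis deg 1.3
dark100 px (408, 212) ctr (508.5, -200.6) size (42, 40) longaxis deg 90.4
dark100 px (175, 207) ctr (517.7, 346.3) size (32, 29) longaxis deg 175.2
dark100 px (225, 198) ctr (538.5, 229.8) size (41, 40) longaxis deg 46.7
dark100 px (470, 222) ctr (488.4, -343.9) size (186, 71) longaxis deg 7.1
dark100 px (153, 200) ctr (536.7, 398.8) size (82, 61) longaxis deg 1.3
blue36 px (469, 188) ctr (579.2, -365.5) size (25, 23) longaxis deg 90.4
```

View pics/w6.png

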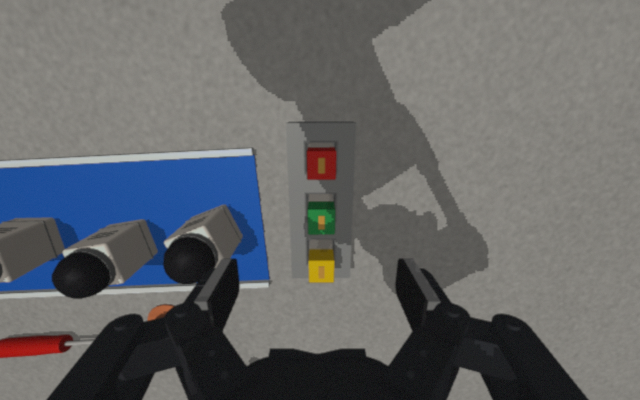

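The wrist view shows the packs at red (321,163), green (321,217) and yellow (321,266). Red centre is near (464.5, 367.6) mm. Picking red.

Emit:
{"fn": "carry_out", "kwargs": {"linear": [[-0.035,0.007,-0.02],[-0.035,0.007,-0.04],[0,0,-0.053],[0,0,-0.053],[0,0,-0.053],[0,0,-0.04],[0,0,-0.016],[0,0,0]], "angular": [[0,0,0],[0,0,0],[0,0,0],[0,0,0],[0,0,0],[0,0,0],[0,0,0],[0,0,0]], "hand": [1,1,1,1,1,1,1,0]}}

```text
clock: 36.63
position: [0.4646, 0.366, 0.2108]
ee_rot: [-0.002, 0.05, 0.999, -0.0]
contact_force: [0.0, -0.8, -0.5]
width: 0.0756
gripper_force: 0.0
```

Emit:
{"fn": "carry_out", "kwargs": {"linear": [[0,0,0],[0,0,0],[0,0,0],[0,0,0],[0,0,0],[0,0,0],[0,0,0],[0,0,0]], "angular": [[0,0,0],[0,0,0],[0,0,0],[0,0,0],[0,0,0],[0,0,0],[0,0,0],[0,0,0]], "hand": [0,0,0,0,0,0,0,0]}}

```text
clock: 37.3
position: [0.4654, 0.3679, 0.214]
ee_rot: [0.002, 0.049, 0.999, 0.002]
contact_force: [0.4, -0.7, 5.7]
width: 0.0253
gripper_force: 40.1
```

```bash
python3 st.py
python3 - <<'E'
from wseg import *
im,p,c=grab('wrist','w7.png'); cols(im,p,c,(.073,))
E
```

```text
t 37.3 q [0.551, 0.464, 1.73, 0.001, 0.943, -0.922] tcp [465.4, 367.9, 214.0] grasp [465.9, 368.3, 59.0]
toolz [0.003, 0.003, -1.0] tooly [0.098, 0.995, 0.003] F [0.4, -0.7, 5.7] w 25.3 gf 40.1
yel px [317.0, 293.0] z 0.073 ctr 465.2 368.1 size 12.3 4.8 ang 174.2
grn px [316.0, 338.0] z 0.073 ctr 492.6 365.2 size 22.9 16.6 ang 84.2
red px [317.0, 280.0] z 0.073 ctr 458.4 368.7 size 37.8 26.1 ang 174.4
blue px [218.0, 381.0] z 0.073 ctr 516.0 310.7 size 39.7 8.8 ang 135.9
blue px [101.0, 288.0] z 0.073 ctr 448.9 267.9 size 120.5 70.1 ang 114.9
```

Emit:
{"fn": "carry_out", "kwargs": {"linear": [[0,0,0.04],[0,0,0.08],[0,0,0.08],[0,0,0.08],[-0.003,-0.0748,0.03],[-0.003,-0.0748,0],[-0.003,-0.0748,0],[-0.003,-0.0748,0]], "angular": [[0,0,0],[0,0,0],[0,0,0],[0,0,0],[0,0,0.55],[0,0,0.55],[0,0,0.55],[0,0,0.55]], "hand": [0,0,0,0,0,0,0,0]}}

```text
clock: 38.02
position: [0.4581, 0.2167, 0.3681]
ee_rot: [0.001, -0.041, 0.999, 0.001]
contact_force: [0.6, -0.0, -1.3]
width: 0.0255
gripper_force: 40.3
```

Emit:
{"fn": "carry_out", "kwargs": {"linear": [[-0.003,-0.0748,0],[-0.003,-0.0748,0],[-0.003,-0.0748,0],[-0.003,-0.0748,0],[-0.003,-0.0748,0],[-0.003,-0.0748,0],[-0.003,-0.0748,0],[-0.003,-0.0748,0]], "angular": [[0,0,0.57],[0,0,0],[0,0,0],[0,0,0],[0,0,0],[0,0,0],[0,0,0],[0,0,0]], "hand": [0,0,0,0,0,0,0,0]}}

```text
clock: 38.68
position: [0.4461, -0.0828, 0.3677]
ee_rot: [0.0, -0.062, 0.998, 0.001]
contact_force: [1.3, 0.5, -1.1]
width: 0.0253
gripper_force: 40.2
```

Emit:
{"fn": "carry_out", "kwargs": {"linear": [[-0.003,-0.0748,0],[-0.003,-0.0748,0],[-0.003,-0.0748,0],[-0.003,-0.0748,0],[-0.003,-0.0748,0],[-0.003,-0.0748,0],[-0.003,-0.0748,0],[0,0,0]], "angular": [[0,0,0],[0,0,0],[0,0,0],[0,0,0],[0,0,0],[0,0,0],[0,0,0],[0,0,0]], "hand": [0,0,0,0,0,0,0,0]}}

```text
clock: 39.35
position: [0.4363, -0.3494, 0.3673]
ee_rot: [0.0, -0.059, 0.998, -0.002]
contact_force: [0.4, 0.9, -0.2]
width: 0.0251
gripper_force: 40.2
```

Emit:
{"fn": "carry_out", "kwargs": {"linear": [[-0.003,-0.0748,0],[0,0,0],[0,0,0]], "angular": [[0,0,0],[0,0,0],[0,0,0]], "hand": [0,0,0]}}

```text
clock: 39.6
position: [0.4347, -0.3818, 0.367]
ee_rot: [-0.0, -0.061, 0.998, 0.001]
contact_force: [0.8, 0.4, -1.2]
width: 0.0256
gripper_force: 40.3
```

```bash
python3 st.py
python3 - <<'E'
from wseg import *
im,p,c=grab('wrist','w8.png'); cols(im,p,c,(.032,.229))
E
```

```text
t 39.6 q [-0.841, 0.305, 1.559, 0.001, 1.28, -2.534] tcp [434.7, -381.8, 367.0] grasp [434.7, -381.4, 212.0]
toolz [-0.0, 0.002, -1.0] tooly [-0.121, 0.993, 0.002] F [0.8, 0.4, -1.2] w 25.6 gf 40.3
yel px [317.0, 293.0] z 0.032 ctr 578.9 -363.8 size 35.7 13.2 ang 7.3
yel px [317.0, 293.0] z 0.229 ctr 432.1 -382.3 size 12.5 4.6 ang 7.3
yel px [339.0, 226.0] z 0.032 ctr 483.4 -349.5 size 34.1 8.3 ang 8.6
yel px [339.0, 226.0] z 0.229 ctr 398.6 -377.3 size 12.0 2.9 ang 8.6
red px [525.0, 367.0] z 0.032 ctr 667.6 -45.8 size 52.1 14.7 ang 55.8
red px [525.0, 367.0] z 0.229 ctr 463.1 -270.9 size 18.2 5.1 ang 55.8
red px [317.0, 280.0] z 0.032 ctr 559.3 -366.3 size 104.6 73.4 ang 6.8
red px [317.0, 280.0] z 0.229 ctr 425.2 -383.2 size 36.6 25.7 ang 6.8
red px [339.0, 188.0] z 0.032 ctr 434.4 -356.8 size 35.6 10.3 ang 8.7
red px [339.0, 188.0] z 0.229 ctr 381.4 -379.8 size 12.5 3.6 ang 8.7
red px [297.0, 188.0] z 0.032 ctr 440.0 -403.1 size 35.5 10.3 ang 6.0
red px [297.0, 188.0] z 0.229 ctr 383.4 -396.1 size 12.4 3.6 ang 6.0
blue px [511.0, 269.0] z 0.032 ctr 509.7 -100.8 size 364.4 149.7 ang 87.1
blue px [511.0, 269.0] z 0.229 ctr 407.8 -290.1 size 127.7 52.4 ang 87.1
```

Emit:
{"fn": "carry_out", "kwargs": {"linear": [[0.0046,0.0034,-0.04],[0,0,-0.06],[0,0,-0.06],[0,0,-0.06],[0,0,-0.02],[0,0,0],[0,0,0]], "angular": [[0,0,0],[0,0,0],[0,0,0],[0,0,0],[0,0,0],[0,0,0],[0,0,0]], "hand": [0,0,0,0,0,0,0]}}

```text
clock: 40.23
position: [0.4376, -0.3783, 0.2481]
ee_rot: [0.0, -0.062, 0.998, 0.001]
contact_force: [-0.1, 0.7, -0.8]
width: 0.0255
gripper_force: 40.3
```

```bash
python3 st.py
python3 - <<'E'
from wseg import *
im,p,c=grab('wrist','w9.png'); cols(im,p,c,(.032,))
E
```

```text
t 40.23 q [-0.834, 0.409, 1.724, 0.002, 1.01, -2.53] tcp [437.6, -378.3, 248.1] grasp [437.6, -377.9, 93.1]
toolz [0.0, 0.002, -1.0] tooly [-0.124, 0.992, 0.002] F [-0.1, 0.7, -0.8] w 25.5 gf 40.3
yel px [317.0, 293.0] z 0.032 ctr 493.2 -371.4 size 21.7 8.0 ang 7.5
grn px [343.0, 334.0] z 0.032 ctr 531.3 -344.4 size 30.8 8.5 ang 8.5
grn px [288.0, 335.0] z 0.032 ctr 536.4 -390.1 size 29.8 7.7 ang 5.5
red px [326.0, 264.0] z 0.032 ctr 466.3 -373.2 size 98.4 46.6 ang 2.7
red px [282.0, 226.0] z 0.032 ctr 439.6 -403.3 size 34.8 9.5 ang 7.2
blue px [601.0, 386.0] z 0.032 ctr 561.5 -102.9 size 46.9 6.3 ang 54.0
blue px [404.0, 366.0] z 0.032 ctr 559.6 -286.5 size 20.4 10.4 ang 44.7
blue px [531.0, 277.0] z 0.032 ctr 469.9 -195.1 size 186.1 85.8 ang 86.4
```

View pics/w9.png

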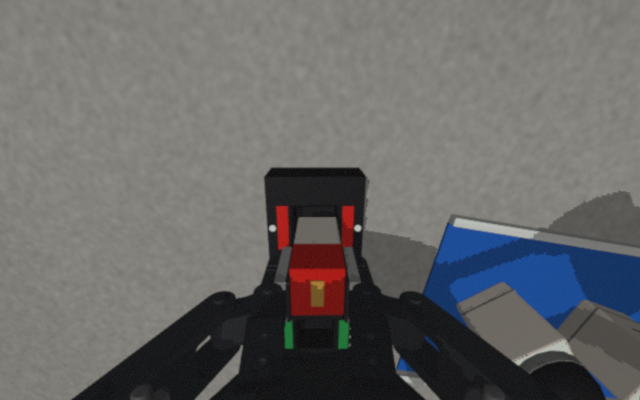

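The view shows the red pack over the red bay at about (316,235), slightly right of centre. I shift 2 mm in −y and lower.

Emit:
{"fn": "carry_out", "kwargs": {"linear": [[-0.0008,-0.004,0],[0,0,0],[0,0,-0.012],[0,0,0],[0,0,-0.006],[0,0,-0.006],[0,0,0]], "angular": [[0,0,0],[0,0,0],[0,0,0],[0,0,0],[0,0,0],[0,0,0],[0,0,0]], "hand": [0,0,0,0,0,0,0]}}

```text
clock: 40.87
position: [0.4366, -0.3805, 0.2348]
ee_rot: [-0.0, -0.062, 0.998, 0.002]
contact_force: [-0.4, 0.3, -0.9]
width: 0.025
gripper_force: 40.3
```

```bash
python3 st.py
```

```text
t 40.87 q [-0.838, 0.425, 1.737, 0.002, 0.983, -2.533] tcp [436.6, -380.5, 234.8] grasp [436.5, -380.1, 79.8]
toolz [-0.001, 0.003, -1.0] tooly [-0.123, 0.992, 0.003] F [-0.4, 0.3, -0.9] w 25.0 gf 40.3
```

Emit:
{"fn": "carry_out", "kwargs": {"linear": [[0,0,-0.006],[0,0,-0.006],[0,0,-0.006],[0,0,-0.006],[0,0,0]], "angular": [[0,0,0],[0,0,0],[0,0,0],[0,0,0],[0,0,0]], "hand": [0,0,0,0,0]}}

```text
clock: 41.28
position: [0.4366, -0.3806, 0.2227]
ee_rot: [-0.0, -0.062, 0.998, 0.002]
contact_force: [-0.3, -0.3, -1.5]
width: 0.0253
gripper_force: 40.3
```

```bash
python3 st.py
```

```text
t 41.28 q [-0.838, 0.438, 1.75, 0.002, 0.956, -2.533] tcp [436.6, -380.6, 222.7] grasp [436.5, -380.1, 67.7]
toolz [-0.001, 0.003, -1.0] tooly [-0.123, 0.992, 0.003] F [-0.3, -0.3, -1.5] w 25.3 gf 40.3
```

Emit:
{"fn": "carry_out", "kwargs": {"linear": [[0,0,-0.006],[0,0,-0.006],[0,0,-0.003],[0,0,0]], "angular": [[0,0,0],[0,0,0],[0,0,0],[0,0,0]], "hand": [0,0,0,0]}}

```text
clock: 41.62
position: [0.4367, -0.3806, 0.2156]
ee_rot: [-0.0, -0.062, 0.998, 0.001]
contact_force: [-0.0, -0.5, -1.1]
width: 0.0254
gripper_force: 40.3
```

Emit:
{"fn": "carry_out", "kwargs": {"linear": [[0,0,-0.003],[0,0,0]], "angular": [[0,0,0],[0,0,0]], "hand": [0,0]}}

```text
clock: 41.78
position: [0.4368, -0.3807, 0.2144]
ee_rot: [0.0, -0.062, 0.998, 0.001]
contact_force: [0.5, 0.7, -1.0]
width: 0.0256
gripper_force: 40.3
```

Emit:
{"fn": "carry_out", "kwargs": {"linear": [[0,0,-0.002],[0,0,0]], "angular": [[0,0,0],[0,0,0]], "hand": [0,0]}}

```text
clock: 41.95
position: [0.4369, -0.3808, 0.2141]
ee_rot: [0.0, -0.062, 0.998, 0.001]
contact_force: [-1.1, 0.4, 2.3]
width: 0.0256
gripper_force: 40.7
```

```bash
python3 st.py
```

```text
t 41.95 q [-0.837, 0.448, 1.76, 0.002, 0.934, -2.533] tcp [436.9, -380.8, 214.1] grasp [436.9, -380.5, 59.1]
toolz [0.0, 0.002, -1.0] tooly [-0.123, 0.992, 0.002] F [-1.1, 0.4, 2.3] w 25.6 gf 40.7
```

Emit:
{"fn": "carry_out", "kwargs": {"linear": [[0,0,0],[0,0,0],[0,0,0],[0,0,0],[0,0,0.02],[0,0,0.06],[0,0,0.08],[0,0,0.08]], "angular": [[0,0,0],[0,0,0],[0,0,0],[0,0,0],[0,0,0],[0,0,0],[0,0,0],[0,0,0]], "hand": [1,1,1,1,1,1,1,1]}}

```text
clock: 42.62
position: [0.4365, -0.3804, 0.3347]
ee_rot: [-0.001, -0.062, 0.998, 0.002]
contact_force: [0.4, -1.8, 0.6]
width: 0.0852
gripper_force: 0.0
```

Emit:
{"fn": "carry_out", "kwargs": {"linear": [[0.0137,0.0739,0.06],[0.0137,0.0739,0],[0.0137,0.0739,0],[0.0137,0.0739,0],[0.0137,0.0739,0],[0.0137,0.0739,0],[0.0137,0.0739,0]], "angular": [[0,0,0],[0,0,-0.55],[0,0,-0.55],[0,0,-0.55],[0,0,-0.55],[0,0,-0.57],[0,0,0]], "hand": [1,1,1,1,1,1,1]}}

```text
clock: 43.2
position: [0.4836, -0.1252, 0.3605]
ee_rot: [0.001, 0.05, 0.999, 0.001]
contact_force: [1.0, -0.9, -0.3]
width: 0.0851
gripper_force: 0.0
```

Emit:
{"fn": "carry_out", "kwargs": {"linear": [[0.0137,0.0739,0],[0.0137,0.0739,0],[0.0137,0.0739,0],[0.0137,0.0739,0],[0.0137,0.0739,0],[0.0137,0.0739,0],[0.0137,0.0739,0]], "angular": [[0,0,0],[0,0,0],[0,0,0],[0,0,0],[0,0,0],[0,0,0],[0,0,0]], "hand": [1,1,1,1,1,1,1]}}

```text
clock: 43.78
position: [0.5316, 0.1336, 0.3605]
ee_rot: [0.001, 0.049, 0.999, 0.001]
contact_force: [0.8, -0.2, 0.4]
width: 0.0854
gripper_force: 0.0
```

Emit:
{"fn": "carry_out", "kwargs": {"linear": [[0.0137,0.0739,0],[0.0137,0.0739,0],[0.0137,0.0739,0],[0.0137,0.0739,-0.02],[0.0137,0.0739,-0.03],[0.0137,0.0739,-0.03],[0,0,0],[0,0,0]], "angular": [[0,0,0],[0,0,0],[0,0,0],[0,0,0],[0,0,0],[0,0,0],[0,0,0],[0,0,0]], "hand": [1,1,1,1,1,1,1,1]}}

```text
clock: 44.45
position: [0.5724, 0.3551, 0.3183]
ee_rot: [-0.001, 0.047, 0.999, 0.0]
contact_force: [0.5, 0.3, 0.2]
width: 0.0858
gripper_force: 0.0
```

```bash
python3 st.py
python3 - <<'E'
from wseg import *
im,p,c=grab('wrist'); cols(im,p,c,(.073,),15)
im,p,c=grab('top'); from seg import measure; measure(im,p,c)
cv2.imwrite('pics/top10.png',cv2.cvtColor(cv2.resize(im[140:280,140:500],None,fx=2,fy=2),cv2.COLOR_RGB2BGR))
E
```

```text
t 44.45 q [0.452, 0.476, 1.409, 0.001, 1.259, -1.025] tcp [572.4, 355.1, 318.3] grasp [572.2, 355.2, 163.3]
toolz [-0.002, 0.001, -1.0] tooly [0.095, 0.995, 0.001] F [0.5, 0.3, 0.2] w 85.8 gf 0.0
yel px [320.0, 213.0] z 0.073 ctr 570.9 357.6 size 32.6 26.5 ang 174.5
yel px [320.0, 151.0] z 0.073 ctr 520.1 362.8 size 12.9 5.4 ang 174.6
grn px [320.0, 149.0] z 0.073 ctr 519.1 362.5 size 25.7 24.9 ang 174.6
red px [15.0, 317.0] z 0.073 ctr 649.1 60.0 size 38.3 23.1 ang 87.4
blue px [129.0, 177.0] z 0.073 ctr 523.4 194.3 size 225.5 124.4 ang 87.3
mat px (319, 210) ctr (527.5, 9.5) size (557, 163) longaxis deg 87.2
white px (143, 224) ctr (481.0, 438.0) size (76, 24) longaxis deg 29.8
white px (331, 209) ctr (524.1, -20.4) size (840, 295) longaxis deg 90.3
yel@73 px (464, 227) ctr (477.5, -337.5) size (32, 9) longaxis deg 7.7
yel@73 px (483, 225) ctr (483.4, -382.0) size (33, 10) longaxis deg 7.3
yel@73 px (176, 187) ctr (571.6, 355.3) size (33, 25) longaxis deg 76.4
yel@32 px (464, 227) ctr (482.1, -350.2) size (33, 9) longaxis deg 7.7
yel@32 px (483, 225) ctr (488.3, -396.4) size (35, 1
[... 544 characters left out ...]
(664.5, -60.4) size (88, 3) longaxis deg 90.3
red@32 px (467, 248) ctr (433.0, -356.1) size (33, 10) longaxis deg 6.9
red@32 px (483, 246) ctr (438.2, -394.0) size (32, 29) longaxis deg 0.5
red@32 px (347, 150) ctr (676.1, -62.8) size (91, 3) longaxis deg 90.3
dark32 px (470, 222) ctr (497.0, -366.1) size (197, 76) longaxis deg 7.1
dark100 px (408, 212) ctr (508.5, -200.6) size (42, 40) longaxis deg 90.4
dark100 px (224, 198) ctr (538.4, 229.8) size (41, 40) longaxis deg 2.2
dark100 px (470, 222) ctr (488.4, -344.0) size (186, 71) longaxis deg 7.1
dark100 px (159, 170) ctr (608.6, 387.8) size (82, 57) longaxis deg 165.0
blue36 px (469, 188) ctr (579.2, -365.4) size (25, 23) longaxis deg 90.4
```

View pics/top10.png

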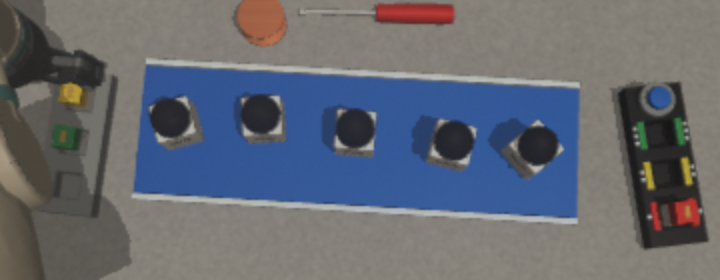

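Top view: all five cameras stand, the red pack is in the red bay at (687,212), and its tray pocket is empty. Picking yellow at (574.3, 357.4).

Emit:
{"fn": "carry_out", "kwargs": {"linear": [[0.0038,0.0046,-0.02],[0,0,-0.06],[0,0,-0.06],[0,0,-0.05],[0,0,-0.02],[0,0,0],[0,0,0],[0,0,0]], "angular": [[0,0,0],[0,0,0],[0,0,0],[0,0,0],[0,0,0],[0,0,0],[0,0,0],[0,0,0]], "hand": [1,1,1,1,1,1,0,0]}}

```text
clock: 45.22
position: [0.5758, 0.3556, 0.2166]
ee_rot: [0.002, 0.049, 0.999, 0.002]
contact_force: [-0.2, -0.7, -0.5]
width: 0.0642
gripper_force: 0.0
```

Emit:
{"fn": "carry_out", "kwargs": {"linear": [[0,0,0],[0,0,0],[0,0,0],[0,0,0],[0,0,0],[0,0,0],[0,0,0],[0,0,0]], "angular": [[0,0,0],[0,0,0],[0,0,0],[0,0,0],[0,0,0],[0,0,0],[0,0,0],[0,0,0]], "hand": [0,0,0,0,0,0,0,0]}}

```text
clock: 45.88
position: [0.5751, 0.3559, 0.2159]
ee_rot: [0.001, 0.049, 0.999, 0.001]
contact_force: [0.2, -0.4, 6.0]
width: 0.0257
gripper_force: 42.8
```

```bash
python3 st.py
python3 - <<'E'
from wseg import *
im,p,c=grab('wrist'); cols(im,p,c,(.073,),15)
E
```

```text
t 45.88 q [0.451, 0.564, 1.527, 0.002, 1.047, -1.023] tcp [575.1, 355.9, 215.9] grasp [575.5, 356.3, 60.9]
toolz [0.003, 0.003, -1.0] tooly [0.098, 0.995, 0.003] F [0.2, -0.4, 6.0] w 25.7 gf 42.8
yel px [317.0, 277.0] z 0.073 ctr 567.9 356.6 size 37.6 26.5 ang 174.3
yel px [319.0, 178.0] z 0.073 ctr 520.1 362.3 size 13.9 5.9 ang 174.3
grn px [319.0, 174.0] z 0.073 ctr 518.7 362.5 size 27.5 25.5 ang 174.4
blue px [122.0, 182.0] z 0.073 ctr 520.7 273.8 size 101.1 88.5 ang 177.3
```

Emit:
{"fn": "carry_out", "kwargs": {"linear": [[0,0,0.04],[0,0,0.08],[0,0,0.08],[0,0,0.08],[-0.0088,-0.073,0.03],[-0.0088,-0.073,0],[-0.0088,-0.073,0],[-0.0088,-0.073,0]], "angular": [[0,0,0],[0,0,0],[0,0,0],[0,0,0],[0,0,0.55],[0,0,0.55],[0,0,0.55],[0,0,0.55]], "hand": [0,0,0,0,0,0,0,0]}}

```text
clock: 46.6
position: [0.5564, 0.2085, 0.3698]
ee_rot: [0.0, -0.041, 0.999, 0.001]
contact_force: [0.6, -0.3, -1.4]
width: 0.0255
gripper_force: 42.0
```

Emit:
{"fn": "carry_out", "kwargs": {"linear": [[-0.0088,-0.073,0],[-0.0088,-0.073,0],[-0.0088,-0.073,0],[-0.0088,-0.073,0],[-0.0088,-0.073,0],[-0.0088,-0.073,0],[-0.0088,-0.073,0],[-0.0088,-0.073,0]], "angular": [[0,0,0.57],[0,0,0],[0,0,0],[0,0,0],[0,0,0],[0,0,0],[0,0,0],[0,0,0]], "hand": [0,0,0,0,0,0,0,0]}}

```text
clock: 47.27
position: [0.5212, -0.0839, 0.3693]
ee_rot: [-0.0, -0.062, 0.998, 0.001]
contact_force: [0.3, -0.1, -1.8]
width: 0.0258
gripper_force: 42.0
```

Emit:
{"fn": "carry_out", "kwargs": {"linear": [[-0.0088,-0.073,0],[-0.0088,-0.073,0],[-0.0088,-0.073,0],[-0.0088,-0.073,0],[-0.0088,-0.073,0],[-0.0088,-0.073,0],[-0.0088,-0.073,0],[-0.0088,-0.073,0]], "angular": [[0,0,0],[0,0,0],[0,0,0],[0,0,0],[0,0,0],[0,0,0],[0,0,0],[0,0,0]], "hand": [0,0,0,0,0,0,0,0]}}

```text
clock: 47.93
position: [0.4861, -0.376, 0.3691]
ee_rot: [-0.0, -0.062, 0.998, 0.001]
contact_force: [1.3, -0.1, -0.7]
width: 0.0255
gripper_force: 42.0
```

Emit:
{"fn": "carry_out", "kwargs": {"linear": [[0,0,-0.03],[0,0,-0.06],[0,0,-0.06],[0,0,-0.03],[0,0,0],[0,0,0],[0,0,0]], "angular": [[0,0,0],[0,0,0],[0,0,0],[0,0,0],[0,0,0],[0,0,0],[0,0,0]], "hand": [0,0,0,0,0,0,0]}}

```text
clock: 48.52
position: [0.4873, -0.3747, 0.2806]
ee_rot: [0.001, -0.062, 0.998, 0.0]
contact_force: [0.2, 0.2, -0.3]
width: 0.0258
gripper_force: 42.0
```

```bash
python3 st.py
python3 - <<'E'
from wseg import *
im,p,c=grab('wrist'); cols(im,p,c,(.032,),25)
E
```

```text
t 48.52 q [-0.769, 0.423, 1.602, 0.002, 1.116, -2.464] tcp [487.3, -374.7, 280.6] grasp [487.5, -374.6, 125.6]
toolz [0.002, 0.001, -1.0] tooly [-0.123, 0.992, 0.0] F [0.2, 0.2, -0.3] w 25.8 gf 42.0
yel px [317.0, 277.0] z 0.032 ctr 550.9 -367.4 size 74.4 51.6 ang 8.5
yel px [347.0, 211.0] z 0.032 ctr 483.7 -350.5 size 34.9 9.9 ang 6.5
yel px [291.0, 211.0] z 0.032 ctr 489.5 -397.1 size 35.1 9.2 ang 5.7
yel px [318.0, 160.0] z 0.032 ctr 443.8 -379.7 size 15.0 4.8 ang 7.0
red px [573.0, 393.0] z 0.032 ctr 662.6 -74.2 size 68.7 17.8 ang 86.9
red px [318.0, 159.0] z 0.032 ctr 442.7 -380.2 size 35.4 33.4 ang 7.1
red px [349.0, 151.0] z 0.032 ctr 434.2 -356.6 size 35.0 9.3 ang 8.9
red px [289.0, 151.0] z 0.032 ctr 440.0 -403.2 size 34.8 9.5 ang 7.1
blue px [319.0, 319.0] z 0.032 ctr 598.3 -359.7 size 28.1 20.4 ang 97.1
blue px [602.0, 329.0] z 0.032 ctr 568.4 -77.8 size 82.5 32.2 ang 86.7
blue px [512.0, 239.0] z 0.032 ctr 506.7 -185.1 size 202.5 145.5 ang 86.9
```

Emit:
{"fn": "carry_out", "kwargs": {"linear": [[-0.001,0.0012,-0.03],[0,0,-0.03],[0,0,-0.014],[0,0,0],[0,0,-0.006],[0,0,-0.006],[0,0,-0.006],[0,0,0]], "angular": [[0,0,0],[0,0,0],[0,0,0],[0,0,0],[0,0,0],[0,0,0],[0,0,0],[0,0,0]], "hand": [0,0,0,0,0,0,0,0]}}

```text
clock: 49.23
position: [0.4863, -0.3738, 0.2335]
ee_rot: [0.0, -0.062, 0.998, 0.001]
contact_force: [0.0, -0.4, -0.3]
width: 0.0253
gripper_force: 42.0
```

```bash
python3 st.py
```

```text
t 49.23 q [-0.769, 0.468, 1.66, 0.002, 1.014, -2.464] tcp [486.3, -373.8, 233.5] grasp [486.3, -373.5, 78.5]
toolz [0.0, 0.002, -1.0] tooly [-0.123, 0.992, 0.002] F [0.0, -0.4, -0.3] w 25.3 gf 42.0
```

Emit:
{"fn": "carry_out", "kwargs": {"linear": [[0,0,-0.006],[0,0,-0.006],[0,0,-0.006],[0,0,-0.006],[0,0,0]], "angular": [[0,0,0],[0,0,0],[0,0,0],[0,0,0],[0,0,0]], "hand": [0,0,0,0,0]}}

```text
clock: 49.65
position: [0.4861, -0.3736, 0.2207]
ee_rot: [-0.0, -0.062, 0.998, 0.002]
contact_force: [0.0, 0.1, -0.6]
width: 0.0252
gripper_force: 42.0
```

```bash
python3 st.py
```

```text
t 49.65 q [-0.769, 0.482, 1.674, 0.002, 0.988, -2.464] tcp [486.1, -373.6, 220.7] grasp [485.9, -373.1, 65.7]
toolz [-0.001, 0.003, -1.0] tooly [-0.123, 0.992, 0.003] F [0.0, 0.1, -0.6] w 25.2 gf 42.0
```

Emit:
{"fn": "carry_out", "kwargs": {"linear": [[0,0,-0.005],[0,0,-0.003],[0,0,0]], "angular": [[0,0,0],[0,0,0],[0,0,0]], "hand": [0,0,0]}}

```text
clock: 49.9
position: [0.4862, -0.3737, 0.2172]
ee_rot: [-0.0, -0.062, 0.998, 0.001]
contact_force: [0.7, -0.9, -0.3]
width: 0.0255
gripper_force: 42.0
```

Emit:
{"fn": "carry_out", "kwargs": {"linear": [[0,0,-0.002],[0,0,0]], "angular": [[0,0,0],[0,0,0]], "hand": [0,0]}}

```text
clock: 50.07
position: [0.4863, -0.3738, 0.2164]
ee_rot: [0.0, -0.062, 0.998, 0.001]
contact_force: [-0.1, 0.3, -1.7]
width: 0.0255
gripper_force: 42.0
```

Emit:
{"fn": "carry_out", "kwargs": {"linear": [[0,0,-0.002],[0,0,0]], "angular": [[0,0,0],[0,0,0]], "hand": [0,0]}}

```text
clock: 50.23
position: [0.4864, -0.3738, 0.2159]
ee_rot: [0.0, -0.062, 0.998, 0.001]
contact_force: [-0.5, 0.2, 1.2]
width: 0.025
gripper_force: 42.1
```

```bash
python3 st.py
```

```text
t 50.23 q [-0.769, 0.487, 1.679, 0.002, 0.976, -2.464] tcp [486.4, -373.8, 215.9] grasp [486.5, -373.6, 60.9]
toolz [0.001, 0.002, -1.0] tooly [-0.123, 0.992, 0.002] F [-0.5, 0.2, 1.2] w 25.0 gf 42.1
```

Emit:
{"fn": "carry_out", "kwargs": {"linear": [[0,0,0],[0,0,0],[0,0,0],[0,0,0],[0,0,0.02],[0,0,0.06],[0,0,0.08],[0,0,0.08]], "angular": [[0,0,0],[0,0,0],[0,0,0],[0,0,0],[0,0,0],[0,0,0],[0,0,0],[0,0,0]], "hand": [1,1,1,1,1,1,1,1]}}

```text
clock: 50.9
position: [0.486, -0.3735, 0.3366]
ee_rot: [-0.001, -0.062, 0.998, 0.002]
contact_force: [0.0, -0.0, -0.3]
width: 0.0854
gripper_force: 0.0
```

Emit:
{"fn": "carry_out", "kwargs": {"linear": [[0.0034,0.0736,0.06],[0.0034,0.0736,0],[0.0034,0.0736,0],[0.0034,0.0736,0],[0.0034,0.0736,0],[0.0034,0.0736,0],[0.0034,0.0736,0]], "angular": [[0,0,0],[0,0,-0.55],[0,0,-0.55],[0,0,-0.55],[0,0,-0.55],[0,0,-0.57],[0,0,0]], "hand": [1,1,1,1,1,1,1]}}

```text
clock: 51.48
position: [0.4976, -0.119, 0.3628]
ee_rot: [0.001, 0.05, 0.999, 0.001]
contact_force: [1.4, -0.1, 0.2]
width: 0.0853
gripper_force: 0.0
```

Emit:
{"fn": "carry_out", "kwargs": {"linear": [[0.0034,0.0736,0],[0.0034,0.0736,0],[0.0034,0.0736,0],[0.0034,0.0736,0],[0.0034,0.0736,0],[0.0034,0.0736,0],[0.0034,0.0736,0]], "angular": [[0,0,0],[0,0,0],[0,0,0],[0,0,0],[0,0,0],[0,0,0],[0,0,0]], "hand": [1,1,1,1,1,1,1]}}

```text
clock: 52.07
position: [0.5095, 0.1387, 0.3628]
ee_rot: [0.001, 0.049, 0.999, 0.001]
contact_force: [1.1, -0.4, -0.0]
width: 0.0851
gripper_force: 0.0
```

Emit:
{"fn": "carry_out", "kwargs": {"linear": [[0.0034,0.0736,0],[0.0034,0.0736,0],[0.0034,0.0736,0],[0.0034,0.0736,-0.02],[0.0034,0.0736,-0.03],[0.0034,0.0736,-0.03],[0,0,0],[0,0,0]], "angular": [[0,0,0],[0,0,0],[0,0,0],[0,0,0],[0,0,0],[0,0,0],[0,0,0],[0,0,0]], "hand": [1,1,1,1,1,1,1,1]}}

```text
clock: 52.73
position: [0.5195, 0.3594, 0.321]
ee_rot: [-0.001, 0.047, 0.999, 0.0]
contact_force: [-0.0, -0.6, -0.1]
width: 0.0851
gripper_force: 0.0
```

```bash
python3 st.py
python3 - <<'E'
from wseg import *
im,p,c=grab('wrist'); cols(im,p,c,(.073,),15)
im,p,c=grab('top')
cv2.imwrite('pics/top11.png',cv2.cvtColor(cv2.resize(im[140:280,140:500],None,fx=2,fy=2),cv2.COLOR_RGB2BGR))
E
```

```text
t 52.73 q [0.495, 0.414, 1.508, 0.001, 1.221, -0.982] tcp [519.5, 359.4, 321.0] grasp [519.3, 359.5, 166.0]
toolz [-0.001, 0.001, -1.0] tooly [0.095, 0.996, 0.001] F [-0.0, -0.6, -0.1] w 85.1 gf 0.0
yel px [321.0, 214.0] z 0.073 ctr 519.7 362.7 size 13.4 5.1 ang 174.6
grn px [320.0, 210.0] z 0.073 ctr 516.4 362.6 size 31.0 25.7 ang 174.6
red px [23.0, 350.0] z 0.073 ctr 638.5 50.1 size 58.2 26.9 ang 87.8
blue px [9.0, 273.0] z 0.073 ctr 549.1 77.7 size 46.1 16.1 ang 145.4
blue px [147.0, 217.0] z 0.073 ctr 511.1 202.3 size 211.2 124.1 ang 87.3
```

View pics/top11.png

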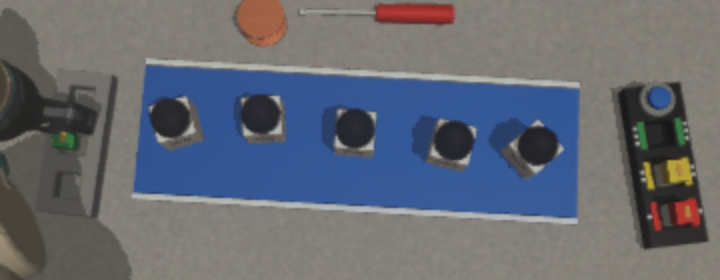

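Red and yellow are in their bays and all five cameras stand. Picking green at (519.9, 362.6).

Emit:
{"fn": "carry_out", "kwargs": {"linear": [[0.0008,0.0072,-0.02],[0,0,-0.06],[0,0,-0.06],[0,0,-0.05],[0,0,-0.024],[0,0,0],[0,0,0],[0,0,0]], "angular": [[0,0,0],[0,0,0],[0,0,0],[0,0,0],[0,0,0],[0,0,0],[0,0,0],[0,0,0]], "hand": [1,1,1,1,1,1,0,0]}}

```text
clock: 53.5
position: [0.5213, 0.3609, 0.2162]
ee_rot: [0.001, 0.05, 0.999, 0.002]
contact_force: [0.9, -1.2, 0.7]
width: 0.0639
gripper_force: 0.0
```

Emit:
{"fn": "carry_out", "kwargs": {"linear": [[0,0,0],[0,0,0],[0,0,0],[0,0,0],[0,0,0],[0,0,0],[0,0,0],[0,0,0]], "angular": [[0,0,0],[0,0,0],[0,0,0],[0,0,0],[0,0,0],[0,0,0],[0,0,0],[0,0,0]], "hand": [0,0,0,0,0,0,0,0]}}

```text
clock: 54.17
position: [0.5208, 0.3615, 0.2161]
ee_rot: [0.001, 0.049, 0.999, 0.001]
contact_force: [-1.0, -0.9, 5.7]
width: 0.0253
gripper_force: 40.9
```

```bash
python3 st.py
python3 - <<'E'
from wseg import *
im,p,c=grab('wrist'); cols(im,p,c,(.073,),15)
E
```

```text
t 54.17 q [0.497, 0.511, 1.632, 0.001, 0.995, -0.977] tcp [520.8, 361.5, 216.1] grasp [521.2, 361.9, 61.1]
toolz [0.002, 0.003, -1.0] tooly [0.098, 0.995, 0.003] F [-1.0, -0.9, 5.7] w 25.3 gf 40.9
yel px [317.0, 289.0] z 0.073 ctr 519.8 361.8 size 13.5 5.8 ang 174.3
grn px [317.0, 276.0] z 0.073 ctr 513.4 362.4 size 37.0 26.0 ang 174.3
blue px [203.0, 343.0] z 0.073 ctr 546.4 300.2 size 13.3 2.5 ang 129.1
blue px [120.0, 229.0] z 0.073 ctr 492.8 269.7 size 101.7 88.1 ang 87.4
```

Emit:
{"fn": "carry_out", "kwargs": {"linear": [[0,0,0.04],[0,0,0.08],[0,0,0.08],[0,0,0.08],[0.0016,-0.073,0.03],[0.0016,-0.073,0],[0.0016,-0.073,0],[0.0016,-0.073,0]], "angular": [[0,0,0],[0,0,0],[0,0,0],[0,0,0],[0,0,0.55],[0,0,0.55],[0,0,0.55],[0,0,0.55]], "hand": [0,0,0,0,0,0,0,0]}}

```text
clock: 54.88
position: [0.5231, 0.2142, 0.3702]
ee_rot: [0.0, -0.041, 0.999, 0.001]
contact_force: [1.0, -0.9, -1.2]
width: 0.0258
gripper_force: 41.1
```

Emit:
{"fn": "carry_out", "kwargs": {"linear": [[0.0016,-0.073,0],[0.0016,-0.073,0],[0.0016,-0.073,0],[0.0016,-0.073,0],[0.0016,-0.073,0],[0.0016,-0.073,0],[0.0016,-0.073,0],[0.0016,-0.073,0]], "angular": [[0,0,0.57],[0,0,0],[0,0,0],[0,0,0],[0,0,0],[0,0,0],[0,0,0],[0,0,0]], "hand": [0,0,0,0,0,0,0,0]}}

```text
clock: 55.55
position: [0.5296, -0.0783, 0.3696]
ee_rot: [-0.0, -0.062, 0.998, 0.001]
contact_force: [1.3, 0.2, -1.5]
width: 0.0254
gripper_force: 41.1
```

Emit:
{"fn": "carry_out", "kwargs": {"linear": [[0.0016,-0.073,0],[0.0016,-0.073,0],[0.0016,-0.073,0],[0.0016,-0.073,0],[0.0016,-0.073,0],[0.0016,-0.073,0],[0.0016,-0.073,0],[0.0016,-0.073,0]], "angular": [[0,0,0],[0,0,0],[0,0,0],[0,0,0],[0,0,0],[0,0,0],[0,0,0],[0,0,0]], "hand": [0,0,0,0,0,0,0,0]}}

```text
clock: 56.22
position: [0.5361, -0.3703, 0.3694]
ee_rot: [-0.0, -0.062, 0.998, 0.001]
contact_force: [0.8, 0.2, -0.4]
width: 0.0255
gripper_force: 41.1
```

Emit:
{"fn": "carry_out", "kwargs": {"linear": [[0,0,-0.03],[0,0,-0.06],[0,0,-0.06],[0,0,-0.03],[0,0,0],[0,0,0],[0,0,0]], "angular": [[0,0,0],[0,0,0],[0,0,0],[0,0,0],[0,0,0],[0,0,0],[0,0,0]], "hand": [0,0,0,0,0,0,0]}}

```text
clock: 56.8
position: [0.537, -0.369, 0.281]
ee_rot: [0.001, -0.062, 0.998, 0.0]
contact_force: [-0.5, 0.6, -0.7]
width: 0.0252
gripper_force: 41.2
```

```bash
python3 st.py
python3 - <<'E'
from wseg import *
im,p,c=grab('wrist'); cols(im,p,c,(.032,),25)
E
```

```text
t 56.8 q [-0.709, 0.473, 1.514, 0.002, 1.154, -2.404] tcp [537.0, -369.0, 281.0] grasp [537.3, -368.9, 126.0]
toolz [0.002, 0.001, -1.0] tooly [-0.123, 0.992, 0.0] F [-0.5, 0.6, -0.7] w 25.2 gf 41.2
yel px [317.0, 289.0] z 0.032 ctr 612.7 -359.9 size 26.4 11.3 ang 7.1
yel px [319.0, 158.0] z 0.032 ctr 491.5 -373.2 size 35.4 33.8 ang 7.1
yel px [350.0, 151.0] z 0.032 ctr 484.0 -350.3 size 34.9 9.5 ang 7.3
yel px [289.0, 151.0] z 0.032 ctr 489.7 -397.1 size 34.9 9.2 ang 5.6
yel px [318.0, 75.0] z 0.032 ctr 432.7 -381.2 size 15.7 5.1 ang 7.0
grn px [317.0, 276.0] z 0.032 ctr 599.7 -361.5 size 71.1 50.8 ang 7.1
grn px [347.0, 210.0] z 0.032 ctr 533.1 -344.3 size 34.0 8.8 ang 6.9
grn px [291.0, 211.0] z 0.032 ctr 538.8 -391.0 size 34.2 8.3 ang 5.7
red px [568.0, 366.0] z 0.032 ctr 674.2 -88.0 size 115.7 32.0 ang 89.2
red px [287.0, 81.0] z 0.032 ctr 440.4 -403.2 size 34.5 9.1 ang 6.9
red px [352.0, 81.0] z 0.032 ctr 434.0 -356.6 size 34.4 9.4 ang 7.2
red px [318.0, 74.0] z 0.032 ctr 433.0 -381.2 size 33.2 32.6 ang 97.1
blue px [530.0, 208.0] z 0.032 ctr 513.1 -168.3 size 234.0 145.8 ang 87.3
```

Emit:
{"fn": "carry_out", "kwargs": {"linear": [[0,0.0022,-0.03],[0,0,-0.03],[0,0,-0.014],[0,0,0],[0,0,-0.006],[0,0,-0.006],[0,0,-0.006],[0,0,0]], "angular": [[0,0,0],[0,0,0],[0,0,0],[0,0,0],[0,0,0],[0,0,0],[0,0,0],[0,0,0]], "hand": [0,0,0,0,0,0,0,0]}}

```text
clock: 57.52
position: [0.5365, -0.3676, 0.2338]
ee_rot: [0.0, -0.062, 0.998, 0.001]
contact_force: [-0.6, 0.2, -0.5]
width: 0.0253
gripper_force: 41.2
```

```bash
python3 st.py
```

```text
t 57.52 q [-0.708, 0.515, 1.571, 0.002, 1.057, -2.403] tcp [536.5, -367.6, 233.8] grasp [536.5, -367.3, 78.8]
toolz [0.0, 0.002, -1.0] tooly [-0.123, 0.992, 0.002] F [-0.6, 0.2, -0.5] w 25.3 gf 41.2
```

Emit:
{"fn": "carry_out", "kwargs": {"linear": [[0,0,-0.006],[0,0,-0.006],[0,0,-0.006],[0,0,-0.006],[0,0,-0.005],[0,0,-0.002],[0,0,0]], "angular": [[0,0,0],[0,0,0],[0,0,0],[0,0,0],[0,0,0],[0,0,0],[0,0,0]], "hand": [0,0,0,0,0,0,0]}}

```text
clock: 58.1
position: [0.5364, -0.3675, 0.2179]
ee_rot: [-0.0, -0.062, 0.998, 0.001]
contact_force: [-0.6, -0.9, -0.6]
width: 0.0257
gripper_force: 41.2
```

Emit:
{"fn": "carry_out", "kwargs": {"linear": [[0,0,-0.002],[0,0,0]], "angular": [[0,0,0],[0,0,0]], "hand": [0,0]}}

```text
clock: 58.27
position: [0.5365, -0.3676, 0.2173]
ee_rot: [0.0, -0.062, 0.998, 0.001]
contact_force: [-0.2, 0.1, -0.5]
width: 0.0254
gripper_force: 41.2
```

```bash
python3 st.py
```

```text
t 58.27 q [-0.708, 0.531, 1.588, 0.002, 1.023, -2.403] tcp [536.5, -367.6, 217.3] grasp [536.5, -367.3, 62.3]
toolz [0.0, 0.002, -1.0] tooly [-0.123, 0.992, 0.002] F [-0.2, 0.1, -0.5] w 25.4 gf 41.2
```

Emit:
{"fn": "carry_out", "kwargs": {"linear": [[0,0,-0.002],[0,0,-0.001],[0,0,0]], "angular": [[0,0,0],[0,0,0],[0,0,0]], "hand": [0,0,0]}}

```text
clock: 58.52
position: [0.5366, -0.3676, 0.2162]
ee_rot: [0.0, -0.062, 0.998, 0.001]
contact_force: [-0.2, 0.9, 0.8]
width: 0.0253
gripper_force: 41.4
```

Emit:
{"fn": "carry_out", "kwargs": {"linear": [[0,0,0],[0,0,0],[0,0,0],[0,0,0],[0,0,0.02],[0,0,0.06],[0,0,0.08],[0,0,0.06]], "angular": [[0,0,0],[0,0,0],[0,0,0],[0,0,0],[0,0,0],[0,0,0],[0,0,0],[0,0,0]], "hand": [1,1,1,1,1,1,1,1]}}

```text
clock: 59.18
position: [0.5366, -0.3677, 0.3287]
ee_rot: [0.001, -0.062, 0.998, 0.0]
contact_force: [1.3, -0.3, -0.2]
width: 0.0854
gripper_force: 0.0
```

Emit:
{"fn": "carry_out", "kwargs": {"linear": [[0.04,0.006,0],[0.04,0.006,0],[0,0,0],[0,0,0],[0,0,0],[0,0,0],[0,0,0],[0,0,0]], "angular": [[0,0,0],[0,0,0],[0,0,0],[0,0,0],[0,0,0],[0,0,0],[0,0,0],[0,0,0]], "hand": [1,1,1,0,0,0,0,0]}}

```text
clock: 59.85
position: [0.5759, -0.3618, 0.3257]
ee_rot: [-0.0, -0.061, 0.998, 0.001]
contact_force: [-0.3, 0.1, 0.5]
width: 0.0258
gripper_force: 0.0
```

```bash
python3 st.py
python3 - <<'E'
from wseg import *
im,p,c=grab('wrist','w12.png'); cols(im,p,c,(.040,.073),25)
im2,p,c=grab('top')
cv2.imwrite('pics/c12.png',cv2.cvtColor(np.vstack([cv2.resize(im2[140:280,140:500],None,fx=2,fy=2),cv2.resize(im[0:300,80:560],(720,310))]),cv2.COLOR_RGB2BGR))
E
```

```text
t 59.85 q [-0.664, 0.48, 1.382, 0.002, 1.282, -2.358] tcp [575.9, -361.8, 325.7] grasp [575.8, -361.4, 170.7]
toolz [-0.001, 0.002, -1.0] tooly [-0.123, 0.992, 0.002] F [-0.3, 0.1, 0.5] w 25.8 gf 0.0
yel px [316.0, 164.0] z 0.04 ctr 541.8 -367.1 size 14.9 6.5 ang 7.0
yel px [316.0, 164.0] z 0.073 ctr 535.6 -367.8 size 13.0 5.7 ang 7.0
yel px [342.0, 100.0] z 0.04 ctr 483.9 -351.1 size 33.0 9.3 ang 7.1
yel px [342.0, 100.0] z 0.073 ctr 485.2 -353.8 size 28.7 8.1 ang 7.1
yel px [289.0, 100.0] z 0.04 ctr 489.9 -396.2 size 33.9 8.9 ang 7.5
yel px [289.0, 100.0] z 0.073 ctr 490.4 -393.1 size 29.5 7.8 ang 7.5
yel px [315.0, 97.0] z 0.04 ctr 484.7 -374.5 size 31.4 30.4 ang 97.1
yel px [315.0, 97.0] z 0.073 ctr 485.9 -374.2 size 27.3 26.5 ang 97.1
yel px [314.0, 20.0] z 0.04 ctr 428.5 -382.1 size 14.3 4.8 ang 6.7
yel px [314.0, 20.0] z 0.073 ctr 437.0 -380.8 size 12.5 4.2 ang 6.7
grn px [315.0, 162.0] z 0.04 ctr 540.7 -367.3 size 32.5 30.8 ang 7.0
grn px [315.0, 162.0] z 0.073 ctr 534.7 -368.0 size 28.3 26.8 ang 7.0
grn px [341.0, 156.0] z 0.04 ctr 532.0 -345.1 size 33.1 8.4 ang 8.3
grn px [
[... 333 characters left out ...]
 89.1
red px [344.0, 35.0] z 0.04 ctr 436.1 -357.0 size 33.1 9.1 ang 6.9
red px [344.0, 35.0] z 0.073 ctr 443.6 -359.0 size 28.8 7.9 ang 6.9
red px [287.0, 36.0] z 0.04 ctr 441.7 -402.2 size 33.0 8.9 ang 7.1
red px [287.0, 36.0] z 0.073 ctr 448.5 -398.3 size 28.7 7.8 ang 7.1
red px [314.0, 23.0] z 0.04 ctr 431.2 -381.9 size 33.0 30.8 ang 7.1
red px [314.0, 23.0] z 0.073 ctr 439.3 -380.7 size 28.7 26.8 ang 7.1
blue px [316.0, 204.0] z 0.04 ctr 580.8 -361.8 size 28.8 27.3 ang 7.0
blue px [316.0, 204.0] z 0.073 ctr 569.5 -363.2 size 25.0 23.8 ang 7.0
blue px [523.0, 160.0] z 0.04 ctr 518.5 -151.2 size 267.8 144.4 ang 87.2
blue px [523.0, 160.0] z 0.073 ctr 515.3 -179.9 size 233.0 125.6 ang 87.2
```

View pics/c12.png

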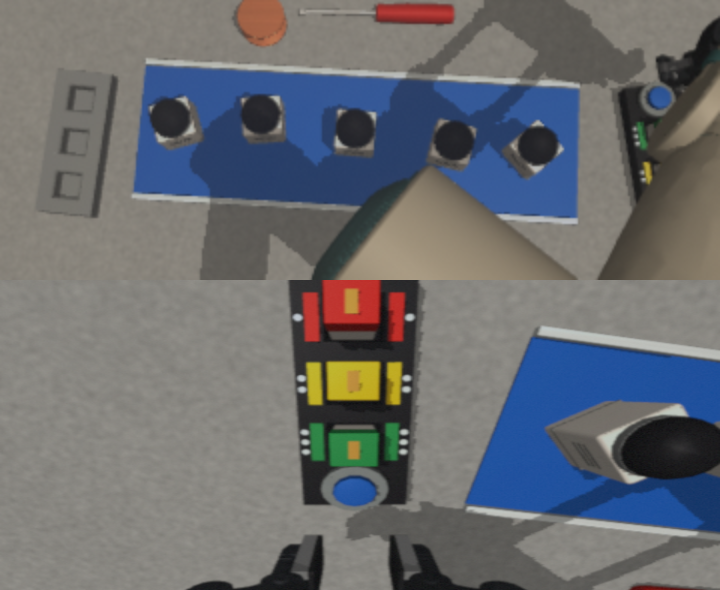

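The tray is empty, red, yellow and green packs all sit in their bays, and the five cameras still stand. Next I shut the fingers and press the button near (579,−362).

Emit:
{"fn": "carry_out", "kwargs": {"linear": [[0.006,0,-0.02],[0,0,-0.06],[0,0,-0.06],[0,0,-0.04],[0,0,0],[0,0,0],[0,0,0]], "angular": [[0,0,0],[0,0,0],[0,0,0],[0,0,0],[0,0,0],[0,0,0],[0,0,0]], "hand": [0,0,0,0,0,0,0]}}

```text
clock: 60.53
position: [0.5801, -0.362, 0.2368]
ee_rot: [0.001, -0.062, 0.998, 0.0]
contact_force: [0.8, -0.1, 0.0]
width: -0.0001
gripper_force: 0.0
```

```bash
python3 st.py
```

```text
t 60.53 q [-0.66, 0.555, 1.485, 0.002, 1.101, -2.355] tcp [580.1, -362.0, 236.8] grasp [580.3, -361.9, 81.8]
toolz [0.002, 0.001, -1.0] tooly [-0.123, 0.992, 0.001] F [0.8, -0.1, 0.0] w -0.1 gf 0.0
```

Emit:
{"fn": "carry_out", "kwargs": {"linear": [[0,0,-0.008],[0,0,-0.008],[0,0,0]], "angular": [[0,0,0],[0,0,0],[0,0,0]], "hand": [0,0,0]}}

```text
clock: 60.78
position: [0.5795, -0.3616, 0.2282]
ee_rot: [0.0, -0.062, 0.998, 0.001]
contact_force: [-0.1, 0.2, 0.6]
width: 0.0002
gripper_force: 0.0
```

Emit:
{"fn": "carry_out", "kwargs": {"linear": [[0,0,-0.006],[0,0,0]], "angular": [[0,0,0],[0,0,0]], "hand": [0,0]}}

```text
clock: 60.95
position: [0.5796, -0.3617, 0.2252]
ee_rot: [0.001, -0.062, 0.998, 0.001]
contact_force: [-0.1, -0.5, 2.3]
width: -0.0001
gripper_force: 1.3
```

Emit:
{"fn": "carry_out", "kwargs": {"linear": [[0,0,-0.006],[0,0,0]], "angular": [[0,0,0],[0,0,0]], "hand": [0,0]}}

```text
clock: 61.12
position: [0.5797, -0.3618, 0.2222]
ee_rot: [0.001, -0.062, 0.998, 0.001]
contact_force: [-0.1, 0.2, 4.3]
width: -0.0001
gripper_force: 2.2
```

```bash
python3 st.py
```

```text
t 61.12 q [-0.66, 0.568, 1.501, 0.002, 1.072, -2.355] tcp [579.7, -361.8, 222.2] grasp [579.9, -361.6, 67.2]
toolz [0.001, 0.001, -1.0] tooly [-0.123, 0.992, 0.001] F [-0.1, 0.2, 4.3] w -0.1 gf 2.2
```

Emit:
{"fn": "carry_out", "kwargs": {"linear": [[0,0,-0.004],[0,0,0]], "angular": [[0,0,0],[0,0,0]], "hand": [0,0]}}

```text
clock: 61.28
position: [0.5797, -0.3617, 0.2214]
ee_rot: [0.001, -0.062, 0.998, 0.0]
contact_force: [-1.2, 0.5, 8.9]
width: -0.0
gripper_force: 4.6
```

Emit:
{"fn": "carry_out", "kwargs": {"linear": [[0,0,-0.003],[0,0,0],[0,0,0]], "angular": [[0,0,0],[0,0,0],[0,0,0]], "hand": [0,0,0]}}

```text
clock: 61.53
position: [0.5796, -0.3617, 0.2213]
ee_rot: [0.001, -0.062, 0.998, 0.0]
contact_force: [-2.9, 1.9, 14.3]
width: 0.0004
gripper_force: 7.4
```

```bash
python3 st.py
```

```text
t 61.53 q [-0.66, 0.568, 1.503, 0.002, 1.069, -2.355] tcp [579.6, -361.7, 221.3] grasp [579.9, -361.6, 66.3]
toolz [0.002, 0.001, -1.0] tooly [-0.123, 0.992, 0.0] F [-2.9, 1.9, 14.3] w 0.4 gf 7.4
```

The button bottomed out at 14 N. Lifting clear and checking the whole scene.

Emit:
{"fn": "carry_out", "kwargs": {"linear": [[0,0,0.02],[0,0,0.06],[0,0,0.08],[0,0,0.08],[-0.05,-0.04,0.04],[-0.05,-0.04,0.04],[-0.05,-0.04,0.02],[-0.05,-0.04,0]], "angular": [[0,0,0],[0,0,0],[0,0,0],[0,0,0],[0,0,0],[0,0,0],[0,0,0],[0,0,0]], "hand": [0,0,0,0,0,0,0,0]}}

```text
clock: 62.2
position: [0.4789, -0.4424, 0.3914]
ee_rot: [0.002, -0.062, 0.998, -0.001]
contact_force: [0.1, -0.6, -0.6]
width: -0.0
gripper_force: 0.0
```

Emit:
{"fn": "carry_out", "kwargs": {"linear": [[-0.04,-0.04,0],[-0.04,-0.04,0],[-0.04,-0.04,0],[0,0,0],[0,0,0],[0,0,0]], "angular": [[0,0,0],[0,0,0],[0,0,0],[0,0,0],[0,0,0],[0,0,0]], "hand": [0,0,0,0,0,0]}}

```text
clock: 62.7
position: [0.4196, -0.5014, 0.3878]
ee_rot: [0.0, -0.061, 0.998, 0.002]
contact_force: [0.8, -0.3, 0.2]
width: -0.0002
gripper_force: 0.0
```

```bash
python3 st.py
python3 - <<'E'
from h import *
im,p,c=grab('top'); im2,_,_=grab('side')
cv2.imwrite('pics/fin.png',cv2.cvtColor(np.vstack([cv2.resize(im[140:280,140:500],None,fx=2,fy=2),cv2.resize(im2[110:400,230:560],(720,310))]),cv2.COLOR_RGB2BGR))
E
```

```text
t 62.7 q [-0.981, 0.404, 1.351, 0.002, 1.389, -2.675] tcp [419.6, -501.4, 387.8] grasp [419.6, -500.8, 232.8]
toolz [0.0, 0.004, -1.0] tooly [-0.123, 0.992, 0.003] F [0.8, -0.3, 0.2] w -0.2 gf 0.0
```

View pics/fin.png

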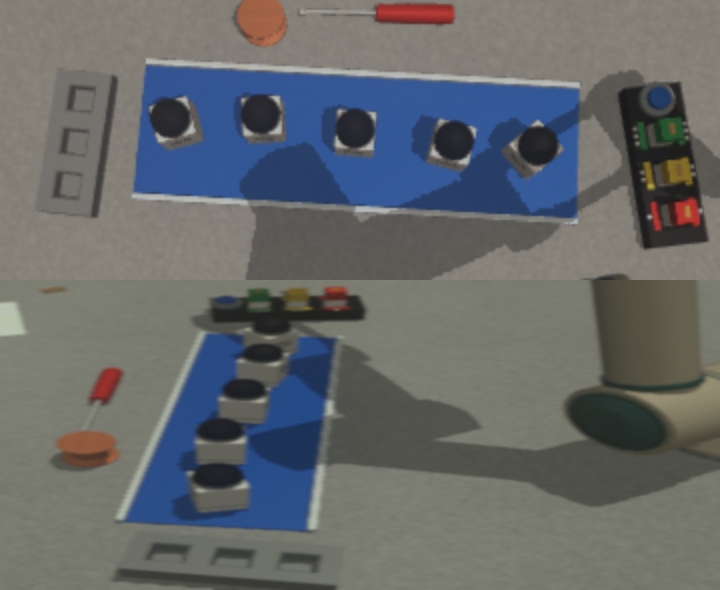

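Both views show five cameras upright in the lane, an empty tray, all packs in their own bays, and the spool and driver where they were. Handing in.

```bash
python3 -c "
from rig import manip
print(manip.sign_off())"
```

```text
the job is handed in; nothing more can be done
None
```

All five dome cameras are standing dome up in the lane; the red, yellow and green packs went into their own bays in that order, the start button was pressed fully down, and the job is handed in.

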